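# Zigzag the parts trays so every nose stays open

## Task

Build a zigzag stack on the tray of knobs where it stands: first the tray with the transformer, then on top the empty tray that is kept on edge in the wooden rack, each turned end for end from the one below, stepped back clear of its nose, with its feet inside the lip below so it sits level. The empty tray stands on edge, so lift it out, lay it base down on the bare bench and let go of it, then pick it up afresh to stack it. Keep the two loaded trays level and leave the other things on the bench where they are.

Things in the scene. Friction and masses are not known exactly. Their poses are not given: they have to be found in the camera images.
- tray_knobs: Grey hopper-front tray, 150 x 60 mm, 36 high, 0.3 kg, three black knobs in its well; bottom of the stack, lying on the bench. Origin: centre of the well, level with the feet's undersides. +x along the tray to its high back (outer face x = +55 mm), -x to the low nose (tip x = -95), +z up. Sides flat and upright at y = +-30 from x = -55 to +55. Nose roughly to the robot's right
- tray_coils: Same tray and axes, with a dark steel transformer and a clear tuning capacitor in its well, 0.3 kg, balance point about x = -8; lies on the bench, nose roughly to the left. Stacked right, its origin is 32 mm above that of the tray below, in line with it, its x axis the other way: its nose overhangs the lower back and it is stepped 40 mm clear of the lower nose. Contents stay below the lip
- tray_empty: Same tray and axes, empty, 0.1 kg, balance point about x = -15, z = 16 mm. Starts on edge in the rack: +y side down, mouth facing the robot, nose to the right, upper side 70 mm above the bench; there it is 32 mm thick (z = 4 to 36) for x = -30 to 30. Stands by itself on edge on the bench; pushed lightly near the top on the mouth side it tips over on to its base, nose still to the right
- tray_knobs_nose (a point): Tip of the nose of the knob tray (x = -95, y = 0, z = 18 mm in the tray). All trays: a flat lip 6 mm wide round the well at z = 36, outside 110 x 60 mm, opening 98 (along) x 48 mm, centred on the origin
- tray_coils_nose (a point): Tip of the nose of the transformer tray, same place. All trays: floor underside at z = 4 mm; two foot bars, 10 mm along x 40 across, centred at x = -38 and +38, reach down to z = 0. In the opening below the feet have 6 mm play each way along and 4 across; the floor then rests on the lip
- tray_empty_nose (a point): Tip of the nose of the empty tray, same place in its tray
- rack: Pale wooden rack, fixed: board 165 (x) x 180 mm (y), 10 thick; 10 mm dowels up to 48 mm above the bench in pairs at y = +-52. Origin under its centre, +x away from the robot. Near slot, 40 wide at x = -38, runs along y, holds the empty tray; far slot at x = +60 holds a black cover, 66 mm high, which stays. The bench is bare right of it: x 0.38 to 0.60 m, y -0.05 to 0.17 m from the robot base
- saucer: White ceramic saucer with screws, 124 mm across, 16 mm high; origin under its centre. Leave alone
- screwdriver: Red-handled screwdriver, 190 mm long, 26 mm thick, lying along its x axis; origin in the middle, underneath. Leave alone
- pliers: Steel needle-nose pliers, about 175 mm long, 52 mm wide, 13 mm high, jaws towards +x; origin near the pivot, underneath. Leave alone
- speaker: Bare loudspeaker lying cone up, 100 mm across, 40 mm high; origin under its centre. Leave alone
Mind the look-alikes: they are no part of the job. Leave any red or turquoise look-alike of the tray_empty alone. Leave any purple look-alike of the tray_coils alone.

How it is judged:
By the outcome, as a careful person would: the job done as asked, in the order asked, and still so for the second after the job is handed in, with the robot touching nothing.
It also fails if it takes over 69 s, if anything falls off the work surface, if the arm or the gripper's body presses on something with over 40 N, if the wrist force passes 120 N, or if a joint passes its speed limit or range.

## Robot

A 6-joint arm with a two-finger parallel gripper is mounted at the origin on the work surface. World frame = base frame: x ahead of the robot, y to its left, z up, the work surface at z = 0. Lengths are in m, angles in rad, forces in N, time in s.
With the tool pointing down it reaches from about 0.375 to 0.9 m from the base axis. Payload 3.1 kg.
Tool frame: the origin (TCP) lies midway between the tips of the shut fingers; the grasp point (between the pads) lies manip.hold_point_z behind it (manip.hold_point_z is the distance from the TCP to the grasp point, in m); z points along the fingers, y is the direction in which the jaws open and shut (so a half turn about z gives the same grasp; the last joint's range is limited). The gripper opens to 85 mm and grips with 20 to 120 N. Pads are 22 mm wide; open, the fingers measure 114 mm over their backs; the gripper's body (76 mm by 85 mm) begins 54 mm behind the grasp point. The pads swing forward as they close: fully open they stand 13 mm farther back than shut.
Start: joints at [1.034, 0.527, 1.433, -0, 1.181, -0.178], TCP at [0.219, 0.585, 0.208] pointing down, gripper open.
Joint ranges: [-3.08, 3.08], [-0.75, 2.2], [0.22, 2.44], [-1.43, 4.57], [0, 2.65], [-2.85, 2.85]. Speed limits (rad/s): [2.79, 2.79, 3.14, 3.14, 3.14, 3.14].

## Interface

Orientations are given as a unit quaternion [x, y, z, w].
In Python, from station import manip, snapshot, workorder, models gives the robot as it stands.
- The arm moves only by the tool jog_arm, never from a script. Its argument "commands" is a list of rows, each a list of 5 numbers: the opening in per cent of the stroke, from 0 (shut) to 100 (fully open), then the shift along the world's x, y, z in cm, then the turn about the world's z in rad. A call has 1 to 8 rows; each row shifts and turns the pose as measured when the row begins; what a row does not reach is not made up. A row lasts 1/12 s, in which the tool goes at most 41.7 mm and 7.16 degrees, less where a joint would pass 70% of its speed; a pose out of reach is approached as far as the arm can. A call with a gripper value outside its range is refused whole. The fingers move at their own pace and stop on an object; "squeeze" is the grip in N (left out, the last holds). Time passes only in rows, so rows that do not move let the fingers close. It gives the time, the measured TCP pose, the force and the opening at its end, in the units of the state.
- manip.sense(): the state, without advancing time (a new reading comes with each control period).
- snapshot(name): name is "scene" or "top" or "wrist"; returns a dict with "image" (400x640x3 uint8, red, green, blue), "intrinsics" (3x3 intrinsics, pixels), "D" ([k1, k2, p1, p2, k3] as OpenCV has them; the pictures are not rectified), "extrinsics" (4x4, takes a point from camera to world coordinates); the wrist camera has in their place "hand_eye" (4x4, takes a point from camera to tool coordinates, whose origin is the TCP and whose axes are the flange's). Camera axes: x right, y down, z forward; pixel columns grow to the right and rows downward; lengths in m; the calibration is good to about 2 mm. A picture is of the moment at which its call begins: read the wrist's pose just before it. There is no depth.
- workorder.sign_off(): hands the job in, once; it reports no verdict.
Trained networks look in a picture, given as the dict that the camera call returned (one of the last four; its "shot" number tells which), for a name from the list of things; names that differ only in an ending like _2 or _b are one class to them, and where a whole thing is asked for, a point or a joint stands for the part that bears it (a point fixed in the world has none). Each returns a list of dicts, best first, with "score" (0 to 1); they miss things now and then, are a little off and sometimes report something else, mostly with a low value. They report only what shows in the picture. A call takes as long as a camera call. They do not tell look-alikes from the thing itself.
- models.find_in(picture, name): "centre" ([x, y, z] in m, in world coordinates, good to about 4 mm: the middle of the surface that is visible of it).
- models.pinpoint(picture, name): "centre" ([x, y, z] in m, in world coordinates, good to about 4 mm: a listed point, or the origin of a listed thing).
The state is a dict: "t": time; "q": joint angles; "qd": joint speeds; "tau": joint torques, N m; "tcp_pos": TCP position; "tool_rot": TCP orientation; "force": force on the tool from outside, world axes, zero at the start; "ft_torque": the same for the moment, N m; "finger_gap": opening from 0.0 (shut) to 1.0 (fully open).
Only numpy, scipy, OpenCV 4.12 (cv2) and the standard library are available. Lean on these libraries where they do the work, as an engineer would, in place of code of your own. Each camera call takes 0.05 s, during which the arm holds its last target. There are 200 camera calls.

## Working session

There is one attempt and no reset: what is moved stays moved. The work goes in short steps, Python scripts to look and compute and a tool call to move; the robot and the scene stay as the last step left them, time stands still between calls to the robot, and variables do not carry over. Pictures are saved under pics/ and viewed, about 8 in all and at most 12, crops included, and the job is handed in when it is done.

Besides the shell and the picture viewer there is one more tool, called after ">>>" by a JSON object that holds its "fn" and its "kwargs", one argument or row to a line. jog_arm: Moves the arm, as the interface text tells. Its arguments: {"type":"object","properties":{"commands":{"type":"array","items":{"type":"array","items":{"type":"number"}}},"squeeze":{"type":"number"}},"required":["commands"]}

```bash
ls; mkdir -p pics; cat > h.py <<'E'
import numpy as np, cv2
from station import manip, snapshot, workorder, models
def save(p,n): cv2.imwrite('pics/'+n, cv2.cvtColor(p['image'],cv2.COLOR_RGB2BGR))
def proj(p,P,T=None):
    T=np.array(p['extrinsics']) if T is None else T
    Ti=np.linalg.inv(T); r,_=cv2.Rodrigues(Ti[:3,:3])
    return cv2.projectPoints(np.array(P,float).reshape(-1,3),r,Ti[:3,3],np.array(p['intrinsics']),np.array(p['D']))[0].reshape(-1,2)
def back(p,uv,z,T=None):
    T=np.array(p['extrinsics']) if T is None else T
    n=cv2.undistortPoints(np.array(uv,float).reshape(-1,1,2),np.array(p['intrinsics']),np.array(p['D'])).reshape(-1,2)
    d=np.c_[n,np.ones(len(n))]@T[:3,:3].T; o=T[:3,3]
    return o+d*((z-o[2])/d[:,2])[:,None]
E
python3 - <<'E'
from h import *
print(manip.hold_point_z, manip.sense())
for c in ['scene','top']:
    p=snapshot(c); save(p,c+'0.png'); print(c,np.round(p['extrinsics'],3).tolist())
    for n in ['tray_knobs','tray_coils','tray_empty','tray_knobs_nose','tray_coils_nose','tray_empty_nose','rack','saucer','screwdriver','pliers','speaker']:
        print(n,[(np.round(d['centre'],3).tolist(),round(d['score'],2)) for d in models.pinpoint(p,n)])
E
```

```text
pics
0.0187 {'t': 0.0, 'q': array([ 1.03350516e+00,  5.28455738e-01,  1.43388736e+00, -1.54732058e-05,
        1.18140345e+00, -1.78468098e-01]), 'qd': array([-1.58731137e-04,  4.17266511e-04, -7.47602556e-04,  5.13637256e-05,
       -5.40656416e-05, -4.00088036e-04]), 'tau': array([ 4.48415831e-04, -4.42345691e+01, -1.78027922e+01, -2.04807234e-04,
        8.40604480e-03, -1.42257807e-05]), 'tcp_pos': array([0.21904627, 0.58454752, 0.20704483]), 'tool_rot': array([ 1.78447586e-01,  9.83948830e-01, -1.01121923e-03, -3.70541598e-04]), 'force': array([ 0.03253023, -0.61202041, -0.2981807 ]), 'ft_torque': array([ 0.00161592,  0.03013774, -0.01294291]), 'finger_gap': 1.0037914303760829}
scene [[0.195, 0.789, -0.582, 1.515], [0.981, -0.149, 0.126, -0.153], [0.013, -0.596, -0.803, 1.47], [0.0, 0.0, 0.0, 1.0]]
tray_knobs [([0.63, -0.23, -0.001], 0.76)]
tray_coils [([0.452, -0.277, -0.004], 0.87), ([0.274, -0.299, 0.0], 0.64), ([0.374, -0.468, 0.002], 0.54)]
tray_empty [([0.271, 0.19, 0.032], 0.72), ([0.573, 0.315, 0.036], 0.66), ([0.339, 0.644, 0.03], 0.56)]
tray_knobs_nose [([0.598, -0.324
[... 667 characters left out ...]
oils [([0.441, -0.271, 0.004], 0.84), ([0.271, -0.299, 0.001], 0.62)]
tray_empty [([0.339, 0.643, 0.031], 0.82), ([0.27, 0.184, 0.03], 0.66), ([0.576, 0.31, 0.038], 0.6)]
tray_knobs_nose [([0.597, -0.323, 0.02], 0.77)]
tray_coils_nose [([0.251, -0.206, 0.022], 0.72), ([0.417, -0.187, 0.017], 0.68)]
tray_empty_nose [([0.576, 0.217, 0.037], 0.81), ([0.334, 0.261, 0.029], 0.7), ([0.355, 0.549, 0.03], 0.7)]
rack [([0.592, 0.325, -0.001], 0.95), ([0.596, -0.324, 0.018], 0.31)]
saucer [([0.697, 0.086, 0.0], 0.93)]
screwdriver [([0.375, -0.47, 0.003], 0.59)]
pliers [([0.599, -0.323, 0.019], 0.55), ([0.595, -0.502, 0.002], 0.36), ([0.45, -0.27, 0.005], 0.32)]
speaker [([0.596, -0.502, 0.001], 0.96)]
```

View pics/top0.png

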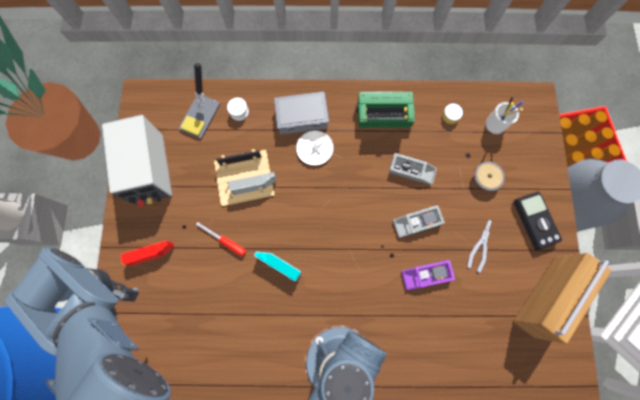

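View pics/scene0.png

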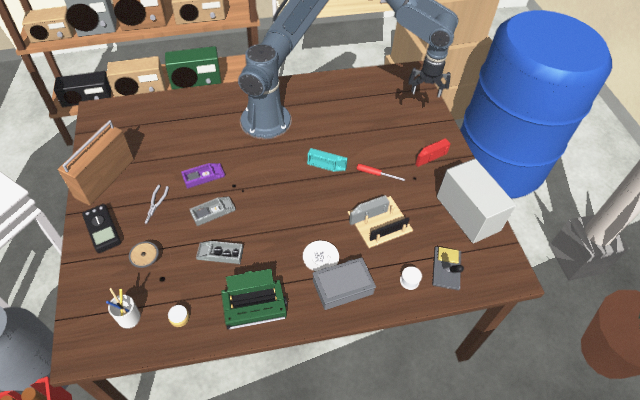

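The top view shows the knob tray at (413,169) with its nose right, the transformer tray at (418,221) with its nose left, and the purple look-alike at (428,276). The empty grey tray is in the rack at (250,183), and the turquoise and red look-alikes are at (277,265) and (147,252). The scene view agrees. I'll move over the transformer tray and measure it with the wrist camera.

>>> {"fn": "jog_arm", "kwargs": {
  "commands": [
    [100, 2.1, -3.5, 0, -0.075],
    [100, 2.1, -3.5, 0, -0.075],
    [100, 2.1, -3.5, 0, -0.075],
    [100, 2.1, -3.5, 0, -0.075],
    [100, 2.1, -3.5, 0, -0.075],
    [100, 2.1, -3.5, 0, -0.075],
    [100, 2.1, -3.5, 0, -0.075],
    [100, 2.1, -3.5, 0, -0.075]
  ]
}}

```text
t: 1.87
tcp_pos: [0.3869, 0.3049, 0.209]
tool_rot: [0.466, 0.885, 0.005, 0.002]
force: [0.5, -0.5, -0.2]
finger_gap: 1.0
```

>>> {"fn": "jog_arm", "kwargs": {
  "commands": [
    [100, 2.1, -3.5, 0, -0.075],
    [100, 2.1, -3.5, 0, -0.075],
    [100, 2.1, -3.5, 0, -0.075],
    [100, 2.1, -3.5, 0, -0.075],
    [100, 0, -4, 0, 0],
    [100, 0, -4, 0, 0],
    [100, 0, -4, 0, 0],
    [100, 0, -4, 0, 0]
  ]
}}

```text
t: 2.53
tcp_pos: [0.4788, -0.0052, 0.2117]
tool_rot: [0.601, 0.799, 0.009, 0.008]
force: [0.7, -0.2, -0.8]
finger_gap: 1.002
```

>>> {"fn": "jog_arm", "kwargs": {
  "commands": [
    [100, 0, -4, 0.5, 0],
    [100, 0, -4, 0.5, 0],
    [100, 0, -4, 0.5, 0],
    [100, 0, -4, 0.5, 0],
    [100, 0, -4, 0.5, 0],
    [100, 0, -4, 0.5, 0],
    [100, 0, 0, 0, 0],
    [100, 0, 0, 0, 0]
  ]
}}

```text
t: 3.2
tcp_pos: [0.4773, -0.264, 0.2444]
tool_rot: [0.605, 0.796, 0.008, 0.013]
force: [-0.5, 1.1, -0.5]
finger_gap: 1.002
```

```bash
cat >> h.py <<'E'
from scipy.spatial.transform import Rotation as R
def wrist():
    s=manip.sense(); p=snapshot('wrist'); T=np.eye(4); T[:3,:3]=R.from_quat(s['tool_rot']).as_matrix(); T[:3,3]=s['tcp_pos']
    return s,p,T@np.array(p['hand_eye'])
def yang(s):
    y=R.from_quat(s['tool_rot']).as_matrix()[:,1]; return np.arctan2(y[1],y[0])
E
python3 - <<'E'
from h import *
s,p,T=wrist(); save(p,'w1.png'); np.savez('w1.npz',T=T,K=p['intrinsics'],D=p['D'])
print(s['tcp_pos'],yang(s),s['t'],np.round(p['hand_eye'],3).tolist(),np.round(p['intrinsics'],1).tolist())
for n in ['tray_knobs','tray_coils','tray_knobs_nose','tray_coils_nose']:
    print(n,[(np.round(d['centre'],4).tolist(),round(d['score'],2)) for d in models.pinpoint(p,n)])
E
```

```text
[ 0.47729651 -0.26404183  0.24444336] 0.27073448526996213 3.2 [[0.0, -0.946, -0.323, 0.084], [1.0, 0.0, 0.0, -0.001], [-0.0, -0.323, 0.946, -0.166], [0.0, 0.0, 0.0, 1.0]] [[277.2, 0.0, 321.3], [0.0, 277.2, 192.9], [0.0, 0.0, 1.0]]
tray_knobs [([0.6289, -0.2329, -0.0024], 0.85)]
tray_coils [([0.445, -0.2813, -0.001], 0.91), ([0.2688, -0.298, 0.0008], 0.75)]
tray_knobs_nose [([0.6009, -0.3201, 0.019], 0.9)]
tray_coils_nose [([0.4161, -0.1879, 0.0184], 0.9), ([0.252, -0.2012, 0.0201], 0.89)]
```

View pics/w1.png

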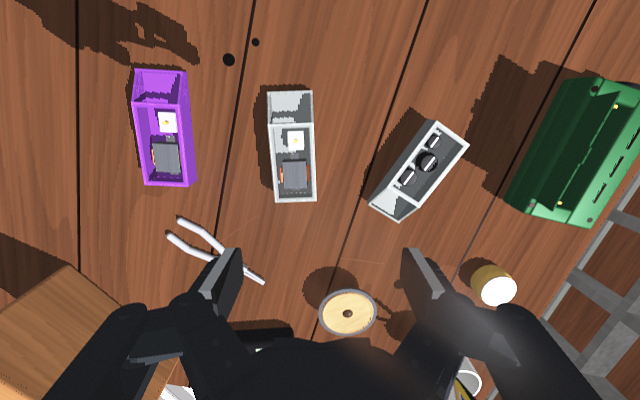

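```bash
cat >> h.py <<'E'
def W(o,yaw,P,z0=0):
    c,s=np.cos(yaw),np.sin(yaw); P=np.array(P,float)
    return np.c_[o[0]+c*P[:,0]-s*P[:,1],o[1]+s*P[:,0]+c*P[:,1],z0+P[:,2]]
LIP=np.array([[55,30,36],[-55,30,36],[-55,-30,36],[55,-30,36]])/1e3
OPN=np.array([[49,24,36],[-49,24,36],[-49,-24,36],[49,-24,36]])/1e3
NOSE=np.array([[-95,0,18]])/1e3
E
python3 - <<'E'
from h import *
d=np.load('w1.npz'); im=cv2.imread('pics/w1.png'); p=dict(intrinsics=d['K'],D=d['D'])
S=4;x0,y0=255,80
big=cv2.resize(im[y0:y0+150,x0:x0+200],None,fx=S,fy=S,interpolation=cv2.INTER_CUBIC)
for o,yaw,col in [((.6285,-.2295),np.arctan2(.0935,.0305),(0,0,255)),((.4455,-.277),np.arctan2(-.0905,.0285),(0,255,0))]:
    print(o,yaw)
    for Q in (LIP,OPN):
        uv=proj(p,W(o,yaw,Q),d['T']); cv2.polylines(big,[np.int32((uv-[x0,y0]+.5)*S)],True,col,1)
    uv=proj(p,W(o,yaw,NOSE),d['T']); cv2.circle(big,tuple(np.int32((uv[0]-[x0,y0]+.5)*S)),5,col,1)
cv2.imwrite('pics/c1.png',big)
E
```

```text
(0.6285, -0.2295) 1.2554765519158553
(0.4455, -0.277) -1.2657108961121952
```

View pics/c1.png

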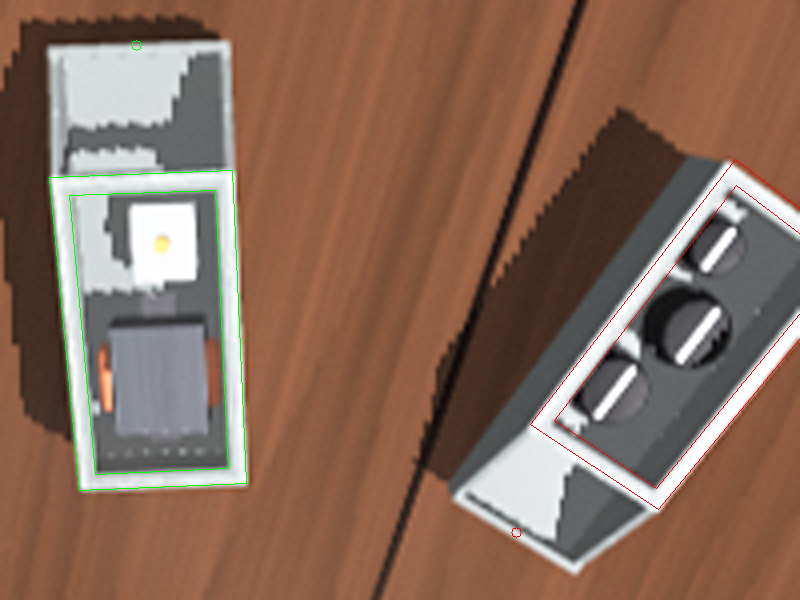

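The transformer tray overlay fits to about a pixel, and the knob tray is off by about 1 px (roughly 1.3 mm). Going down to grasp the transformer tray.

>>> {"fn": "jog_arm", "kwargs": {
  "commands": [
    [100, -0.9, -0.15, -3.5, 0.034],
    [100, -0.9, -0.15, -3.5, 0],
    [100, -0.9, -0.15, -3.5, 0],
    [100, -0.7, -0.1, -3.5, 0],
    [100, 0, 0, -3.5, 0],
    [100, 0, 0, 0, 0],
    [100, 0, 0, 0, 0]
  ]
}}

```text
t: 4.03
tcp_pos: [0.4463, -0.2569, 0.0678]
tool_rot: [0.582, 0.813, 0.008, 0.017]
force: [1.1, -0.3, 0.8]
finger_gap: 0.997
```

```bash
cat >> h.py <<'E'
def st():
    s=manip.sense(); M=R.from_quat(s['tool_rot']).as_matrix()
    print('t',round(s['t'],2),'pos',np.round(s['tcp_pos'],4),'yang',round(yang(s),4),'ztool',np.round(M[:,2],4),'F',np.round(s['force'],1),'gap',round(s['finger_gap'],3),'q',np.round(s['q'],2))
    return s
E
python3 -c "
from h import *
st()"
```

```text
t 4.03 pos [ 0.4463 -0.2569  0.0678] yang 0.3282 ztool [ 0.0366 -0.006  -0.9993] F [ 1.1 -0.3  0.8] gap 0.997 q [-0.75  0.59  1.85  0.03  0.66 -1.11]
```

>>> {"fn": "jog_arm", "kwargs": {
  "commands": [
    [100, 0, 0, 0, 0],
    [100, 0, 0, 0, 0],
    [100, 0, 0, 0, 0],
    [100, 0, 0, 0, 0]
  ]
}}

```text
t: 4.37
tcp_pos: [0.4504, -0.2573, 0.0741]
tool_rot: [0.58, 0.814, 0.008, 0.022]
force: [-0.6, 0.3, 0.4]
finger_gap: 1.003
```

```bash
python3 -c "
from h import *
st()"
```

```text
t 4.37 pos [ 0.4504 -0.2573  0.0741] yang 0.3328 ztool [ 0.0444 -0.0127 -0.9989] F [-0.6  0.3  0.4] gap 1.003 q [-0.75  0.58  1.85  0.03  0.67 -1.11]
```

```bash
sed -i "s/np.round(s\['q'\],2)/np.round(s['q'],4),'tau',np.round(s['tau'],1)/" h.py; python3 -c "
from h import *
st()"
```

```text
t 4.37 pos [ 0.4504 -0.2573  0.0741] yang 0.3328 ztool [ 0.0444 -0.0127 -0.9989] F [-0.6  0.3  0.4] gap 1.003 q [-0.7479  0.5824  1.8496  0.0337  0.6686 -1.1062] tau [  0.  -37.9  -9.4   0.   -0.1  -0. ]
```

>>> {"fn": "jog_arm", "kwargs": {
  "commands": [
    [100, 0, 0, 0, 0],
    [100, 0, 0, 0, 0],
    [100, 0, 0, 0, 0],
    [100, 0, 0, 0, 0]
  ]
}}

```text
t: 4.7
tcp_pos: [0.4532, -0.2595, 0.0788]
tool_rot: [0.58, 0.814, 0.007, 0.027]
force: [0.2, -0.0, -0.1]
finger_gap: 1.0
```

```bash
python3 -c "
from h import *
st()"
```

```text
t 4.7 pos [ 0.4532 -0.2595  0.0788] yang 0.3336 ztool [ 0.052  -0.0198 -0.9985] F [ 0.2 -0.  -0.1] gap 1.0 q [-0.7474  0.5743  1.8464  0.0336  0.6696 -1.106 ] tau [  0.  -38.4  -9.9   0.   -0.2  -0. ]
```

>>> {"fn": "jog_arm", "kwargs": {
  "commands": [
    [100, 0, 0, 0, 0]
  ]
}}

```text
t: 4.78
tcp_pos: [0.4533, -0.2597, 0.0791]
tool_rot: [0.58, 0.814, 0.007, 0.027]
force: [-0.1, -1.0, -0.7]
finger_gap: 1.001
```

```bash
python3 -c "
from h import *
st(); snapshot('top'); st(); snapshot('top'); st()"
```

```text
t 4.78 pos [ 0.4533 -0.2597  0.0791] yang 0.3335 ztool [ 0.0525 -0.0202 -0.9984] F [-0.1 -1.  -0.7] gap 1.001 q [-0.7475  0.5738  1.8462  0.0336  0.6696 -1.1061] tau [  0.  -38.4  -9.9   0.   -0.2  -0. ]
t 4.83 pos [ 0.4532 -0.2597  0.079 ] yang 0.3334 ztool [ 0.0523 -0.0201 -0.9984] F [-0.4  0.3 -0.4] gap 0.998 q [-0.7476  0.574   1.8462  0.0336  0.6696 -1.106 ] tau [  0.  -38.3  -9.8   0.   -0.2   0. ]
t 4.88 pos [ 0.4531 -0.2597  0.0788] yang 0.3334 ztool [ 0.0521 -0.0199 -0.9984] F [ 0.2 -0.2 -0.4] gap 1.0 q [-0.7476  0.5742  1.8463  0.0336  0.6696 -1.106 ] tau [  0.  -38.5  -9.9   0.   -0.2   0. ]
```

>>> {"fn": "jog_arm", "kwargs": {
  "commands": [
    [100, 0, 0, -1, 0],
    [100, 0, 0, -1, 0]
  ]
}}

```text
t: 5.05
tcp_pos: [0.4542, -0.2607, 0.0593]
tool_rot: [0.58, 0.814, 0.007, 0.029]
force: [-0.0, -0.1, -0.0]
finger_gap: 1.003
```

```bash
python3 -c "
from h import *
st(); snapshot('top'); st()"
```

```text
t 5.05 pos [ 0.4542 -0.2607  0.0593] yang 0.3335 ztool [ 0.0552 -0.0228 -0.9982] F [-0.  -0.1 -0. ] gap 1.003 q [-0.7477  0.6105  1.8571  0.036   0.6182 -1.109 ] tau [  0.  -40.4  -9.2   0.    0.    0. ]
t 5.1 pos [ 0.4533 -0.2599  0.0574] yang 0.3332 ztool [ 0.0526 -0.0204 -0.9984] F [-0.4  0.  -0.9] gap 1.002 q [-0.7478  0.6138  1.8583  0.036   0.6173 -1.1091] tau [  0.2 -42.4  -9.7   0.1  -0.3  -0. ]
```

>>> {"fn": "jog_arm", "kwargs": {
  "commands": [
    [100, 0, 0, 2, 0]
  ]
}}

```text
t: 5.18
tcp_pos: [0.4506, -0.2577, 0.0734]
tool_rot: [0.58, 0.814, 0.008, 0.022]
force: [0.2, 0.8, -0.4]
finger_gap: 1.0
```

>>> {"fn": "jog_arm", "kwargs": {
  "commands": [
    [100, 0, 0, 2, 0]
  ]
}}

```text
t: 5.27
tcp_pos: [0.4494, -0.2568, 0.0917]
tool_rot: [0.581, 0.814, 0.008, 0.02]
force: [0.2, 0.0, -0.8]
finger_gap: 1.001
```

```bash
python3 -c "
from h import *
st(); snapshot('top'); st(); snapshot('top'); st()"
```

```text
t 5.27 pos [ 0.4494 -0.2568  0.0917] yang 0.3321 ztool [ 0.0416 -0.0103 -0.9991] F [ 0.2  0.  -0.8] gap 1.001 q [-0.7484  0.5505  1.8385  0.0317  0.7153 -1.1037] tau [  0.1 -35.5  -9.5   0.1  -0.5  -0. ]
t 5.32 pos [ 0.451 -0.258  0.095] yang 0.3327 ztool [ 0.046  -0.0142 -0.9988] F [ 1.8 -0.1  1.4] gap 0.998 q [-0.748   0.545   1.8359  0.0317  0.7175 -1.1036] tau [ -0.3 -32.4  -8.8   0.    0.1   0. ]
t 5.37 pos [ 0.4514 -0.2584  0.0942] yang 0.3326 ztool [ 0.0473 -0.0155 -0.9988] F [-0.4 -0.2 -0.4] gap 0.998 q [-0.7482  0.5463  1.8365  0.0318  0.7137 -1.1038] tau [  0.1 -38.2 -10.2   0.    0.1   0. ]
```

>>> {"fn": "jog_arm", "kwargs": {
  "commands": [
    [100, 0, 0, 0, 0],
    [100, 0, 0, 0, 0]
  ]
}}

```text
t: 5.53
tcp_pos: [0.4511, -0.2582, 0.093]
tool_rot: [0.58, 0.814, 0.007, 0.023]
force: [0.9, -0.1, 0.1]
finger_gap: 0.999
```

```bash
python3 -c "
from h import *
st()"
```

```text
t 5.53 pos [ 0.4511 -0.2582  0.093 ] yang 0.3325 ztool [ 0.0468 -0.015  -0.9988] F [ 0.9 -0.1  0.1] gap 0.999 q [-0.7482  0.5484  1.8377  0.032   0.7113 -1.1039] tau [  0.  -38.2 -10.6   0.1  -0.1   0. ]
```

>>> {"fn": "jog_arm", "kwargs": {
  "commands": [
    [100, 0, 0, 0, 0],
    [100, 0, 0, 0, 0],
    [100, 0, 0, 0, 0],
    [100, 0, 0, 0, 0]
  ]
}}

```text
t: 5.87
tcp_pos: [0.4496, -0.2569, 0.0899]
tool_rot: [0.58, 0.814, 0.008, 0.021]
force: [-0.4, -0.3, -0.0]
finger_gap: 1.002
```

```bash
python3 -c "
from h import *
st()"
```

```text
t 5.87 pos [ 0.4496 -0.2569  0.0899] yang 0.3322 ztool [ 0.0426 -0.0111 -0.999 ] F [-0.4 -0.3 -0. ] gap 1.002 q [-0.7483  0.5535  1.8402  0.032   0.7093 -1.104 ] tau [ -0.  -37.9 -10.4   0.   -0.1   0. ]
```

>>> {"fn": "jog_arm", "kwargs": {
  "commands": [
    [100, 0, 0, 3, 0],
    [100, 0, 0, 3, 0],
    [100, 0, 0, 3, 0]
  ]
}}

```text
t: 6.12
tcp_pos: [0.4444, -0.2525, 0.1744]
tool_rot: [0.581, 0.814, 0.009, 0.01]
force: [-0.1, -0.7, -0.8]
finger_gap: 0.996
```

```bash
cat >>h.py <<'E'
def settle(n=2):
    for _ in range(n): snapshot('top')
    return st()
E
python3 -c "
from h import *
st(); settle(2)"
```

```text
t 6.12 pos [ 0.4444 -0.2525  0.1744] yang 0.3311 ztool [ 0.0271  0.0031 -0.9996] F [-0.1 -0.7 -0.8] gap 0.996 q [-0.7489  0.4139  1.7683  0.0257  0.9418 -1.0949] tau [  0.1 -33.3 -13.2   0.1  -0.6  -0. ]
t 6.22 pos [ 0.4479 -0.2556  0.1786] yang 0.3317 ztool [ 0.0371 -0.0061 -0.9993] F [ 0.4 -0.2 -0.2] gap 0.998 q [-0.7487  0.4083  1.7632  0.0258  0.939  -1.095 ] tau [  0.2 -35.8 -13.9   0.1   0.3   0. ]
```

>>> {"fn": "jog_arm", "kwargs": {
  "commands": [
    [100, 0, 0, 0, 0],
    [100, 0, 0, 0, 0],
    [100, 0, 0, 0, 0],
    [100, 0, 0, 0, 0],
    [100, 0, 0, 0, 0],
    [100, 0, 0, 0, 0]
  ]
}}

```text
t: 6.72
tcp_pos: [0.4459, -0.2537, 0.1751]
tool_rot: [0.581, 0.814, 0.009, 0.014]
force: [0.7, -0.0, 0.3]
finger_gap: 1.0
```

```bash
python3 -c "
from h import *
st()"
```

```text
t 6.72 pos [ 0.4459 -0.2537  0.1751] yang 0.3314 ztool [ 0.0322 -0.0015 -0.9995] F [ 0.7 -0.   0.3] gap 1.0 q [-0.7487  0.4126  1.7683  0.0258  0.9362 -1.095 ] tau [  0.  -35.6 -14.4   0.1  -0.1  -0. ]
```

>>> {"fn": "jog_arm", "kwargs": {
  "commands": [
    [100, 0, -0.2, 2, 0],
    [100, 0, -0.2, 0, 0],
    [100, 0, -0.2, 2, 0],
    [100, 0, -0.2, 0, 0],
    [100, 0, -0.2, 2, 0],
    [100, 0, -0.2, 0, 0],
    [100, 0, -0.2, 2, 0],
    [100, 0, -0.2, 0, 0]
  ]
}}

```text
t: 7.38
tcp_pos: [0.4429, -0.268, 0.249]
tool_rot: [0.581, 0.814, 0.01, 0.006]
force: [1.5, -0.1, 1.1]
finger_gap: 1.002
```

```bash
python3 -c "
from h import *
settle(1)"
```

```text
t 7.43 pos [ 0.4414 -0.2671  0.2466] yang 0.3306 ztool [ 0.0179  0.0116 -0.9998] F [-0.9  0.5 -0.6] gap 1.003 q [-0.7743  0.3288  1.6629  0.0229  1.1453 -1.1144] tau [  0.5 -36.8 -18.7   0.1   0.   -0. ]
```

>>> {"fn": "jog_arm", "kwargs": {
  "commands": [
    [100, 0, 0, -4, -0.025],
    [100, 0, 0, -4, 0],
    [100, 0, 0, -4, 0],
    [100, 0, 0, -4, 0],
    [100, 0, -0.1, -3, 0]
  ]
}}

```text
t: 7.85
tcp_pos: [0.444, -0.271, 0.053]
tool_rot: [0.592, 0.806, 0.008, 0.013]
force: [-0.1, 0.8, -0.2]
finger_gap: 1.002
```

```bash
python3 -c "
from h import *
settle(1)"
```

```text
t 7.9 pos [ 0.4409 -0.2685  0.0476] yang 0.3035 ztool [ 0.0233  0.0059 -0.9997] F [ 0.8  1.3 -2.3] gap 0.999 q [-0.7769  0.6362  1.8473  0.0342  0.6459 -1.1075] tau [  0.8 -51.9 -12.6   0.1  -0.7  -0. ]
```

>>> {"fn": "jog_arm", "kwargs": {
  "commands": [
    [100, 0.1, 0, -2.1, 0],
    [100, 0.1, -0.1, -1.8, 0]
  ]
}}

```text
t: 8.07
tcp_pos: [0.4409, -0.2677, 0.0051]
tool_rot: [0.592, 0.806, 0.01, 0.005]
force: [0.4, 0.5, -0.3]
finger_gap: 1.001
```

```bash
python3 -c "
from h import *
settle(2)"
```

```text
t 8.17 pos [ 0.4407 -0.2676  0.0048] yang 0.303 ztool [ 0.0178  0.0113 -0.9998] F [-0.7 -0.1  0. ] gap 1.0 q [-0.7758  0.719   1.8581  0.0386  0.56   -1.1115] tau [ -0.1 -39.6  -6.5   0.   -0.2  -0. ]
```

>>> {"fn": "jog_arm", "kwargs": {
  "commands": [
    [100, 0.2, -0.15, -0.1, 0],
    [60, 0, 0, -0.05, 0],
    [40, 0, 0, -0.05, 0],
    [40, 0, 0, -0.05, 0],
    [40, 0, 0, -0.05, 0],
    [40, 0, 0, -0.05, 0]
  ],
  "squeeze": 35
}}

```text
t: 8.67
tcp_pos: [0.4447, -0.2709, 0.0066]
tool_rot: [0.592, 0.806, 0.009, 0.008]
force: [-0.0, 0.1, -1.7]
finger_gap: 0.679
```

```bash
python3 -c "
from h import *
settle(1)"
```

```text
t 8.72 pos [ 0.4447 -0.2709  0.0065] yang 0.3036 ztool [ 0.0231  0.0059 -0.9997] F [ 0.6 -0.2 -1.5] gap 0.678 q [-0.7748  0.7172  1.8505  0.0383  0.5618 -1.1106] tau [  0.  -42.2  -6.8   0.   -0.    0. ]
```

>>> {"fn": "jog_arm", "kwargs": {
  "commands": [
    [40, 0, 0, 1.5, 0],
    [40, 0, 0, 2.5, 0],
    [40, 0, 0, 3, 0],
    [40, 1, 0.2, 3, -0.05],
    [40, 3, 0.8, 0.5, -0.09],
    [40, 3, 0.8, 0, -0.09],
    [40, 3, 0.8, 0, -0.09],
    [40, 3, 0.8, 0, -0.09]
  ]
}}

```text
t: 9.38
tcp_pos: [0.5699, -0.2338, 0.1173]
tool_rot: [0.752, 0.659, 0.009, 0.004]
force: [0.1, -0.7, -3.0]
finger_gap: 0.678
```

>>> {"fn": "jog_arm", "kwargs": {
  "commands": [
    [40, 2.5, 0.7, 0, -0.09],
    [40, 1.5, 0.4, 0, -0.09],
    [40, 0.8, 0.2, 0, -0.03]
  ]
}}

```text
t: 9.63
tcp_pos: [0.6245, -0.2179, 0.118]
tool_rot: [0.82, 0.572, 0.011, 0.007]
force: [0.4, -0.7, -1.8]
finger_gap: 0.679
```

```bash
python3 - <<'E'
from h import *
st(); settle(1)
E
```

```text
t 9.63 pos [ 0.6245 -0.2179  0.118 ] yang -0.3524 ztool [ 2.580e-02 -1.000e-04 -9.997e-01] F [ 0.4 -0.7 -1.8] gap 0.679 q [-0.5104  0.6694  1.4349  0.0148  1.0148 -0.1658] tau [  0.1 -50.1 -16.2   0.1  -0.2   0. ]
t 9.68 pos [ 0.6259 -0.2176  0.118 ] yang -0.3513 ztool [ 2.790e-02 -2.000e-04 -9.996e-01] F [ 1.5 -0.2 -2.5] gap 0.679 q [-0.5094  0.67    1.4333  0.0158  1.0139 -0.1665] tau [ -1.7 -49.7 -14.7  -0.3   0.4   0.2]
```

>>> {"fn": "jog_arm", "kwargs": {
  "commands": [
    [40, 0.1, -0.3, -1.0, 0.035],
    [40, 0.1, -0.3, -1.5, 0]
  ]
}}

```text
t: 9.85
tcp_pos: [0.6299, -0.2229, 0.0952]
tool_rot: [0.808, 0.589, 0.013, 0.01]
force: [0.5, 0.6, -2.1]
finger_gap: 0.678
```

```bash
cat >>h.py <<'E'
def ov(p,T,trays,crop,S,name):
    x0,y0,w,h=crop; im=cv2.cvtColor(p['image'],cv2.COLOR_RGB2BGR)
    big=cv2.resize(im[y0:y0+h,x0:x0+w],None,fx=S,fy=S,interpolation=cv2.INTER_CUBIC)
    for o,yaw,z0,col in trays:
        for Q in (LIP,OPN):
            cv2.polylines(big,[np.int32((proj(p,W(o,yaw,Q,z0),T)-[x0,y0]+.5)*S)],True,col,1)
        cv2.circle(big,tuple(int(v) for v in (proj(p,W(o,yaw,NOSE,z0),T)[0]-[x0,y0]+.5)*S),5,col,1)
    cv2.imwrite('pics/'+name,big)
E
python3 - <<'E'
from h import *
settle(1); s,p,T=wrist()
a=yang(s)-np.pi/2  # coils yaw
o=s['tcp_pos'][:2]+.006*np.array([np.cos(a),np.sin(a)]); z0=s['tcp_pos'][2]-.0065
print(o,a,z0)
ov(p,T,[((.627,-.230),1.2555,0,(0,0,255)),(o,a,z0,(0,255,0))],(160,60,320,240),2.5,'w2.png')
E
```

```text
t 9.9 pos [ 0.6277 -0.2225  0.0913] yang -0.3116 ztool [ 0.0269  0.001  -0.9996] F [ 0.1 -0.5 -3.6] gap 0.673 q [-0.5151  0.7086  1.4398  0.0171  0.9704 -0.2132] tau [  1.4 -59.2 -18.8   0.2  -0.3  -0. ]
[ 0.62581147 -0.22824994] -1.8823466733076457 0.08482103629296678
```

View pics/w2.png

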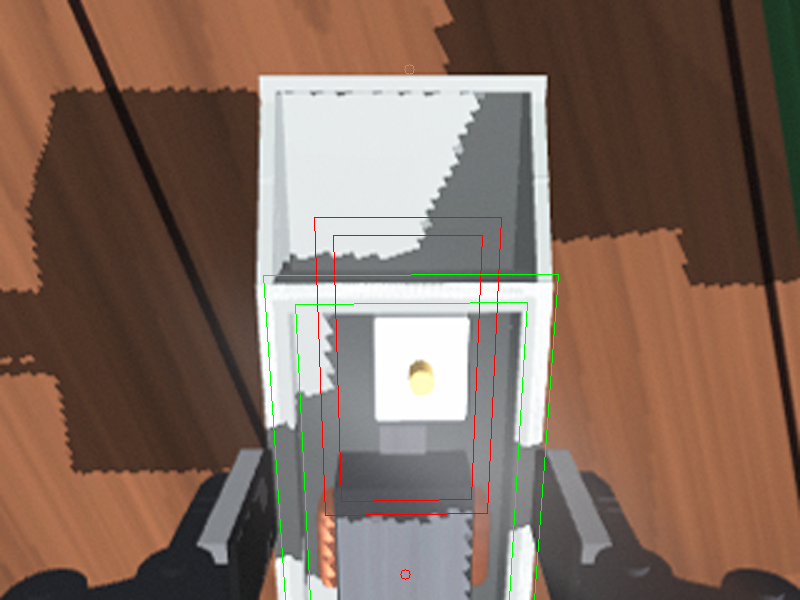

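The wrist view shows the held transformer tray with its lip corners at (260,283) and (553,283), about 1 mm from the model. It hides the knob tray, which is predicted right beneath it. Lowering now, with a force check.

>>> {"fn": "jog_arm", "kwargs": {
  "commands": [
    [40, 0.1, -0.15, -1.5, 0],
    [40, 0.1, -0.15, -1.5, 0],
    [40, 0, 0, -1, 0]
  ]
}}

```text
t: 10.2
tcp_pos: [0.6283, -0.2261, 0.0532]
tool_rot: [0.808, 0.588, 0.011, 0.008]
force: [-0.2, -0.1, -2.9]
finger_gap: 0.679
```

```bash
python3 -c "
from h import *
settle(2)"
```

```text
t 10.3 pos [ 0.6267 -0.225   0.0518] yang -0.3125 ztool [ 0.0229  0.0032 -0.9997] F [-0.5  0.1 -2.7] gap 0.68 q [-0.5191  0.7632  1.4555  0.018   0.9048 -0.2177] tau [ -0.2 -51.9 -15.    0.   -0.3  -0. ]
```

>>> {"fn": "jog_arm", "kwargs": {
  "commands": [
    [40, 0.25, -0.05, -0.4, 0],
    [40, 0, 0, -0.4, 0]
  ]
}}

```text
t: 10.47
tcp_pos: [0.6298, -0.226, 0.0445]
tool_rot: [0.809, 0.588, 0.011, 0.006]
force: [0.3, -0.4, -2.8]
finger_gap: 0.677
```

```bash
python3 -c "
from h import *
settle(2)"
```

```text
t 10.57 pos [ 0.6292 -0.2257  0.0441] yang -0.3127 ztool [ 0.023   0.0032 -0.9997] F [ 0.5 -0.2 -2.5] gap 0.68 q [-0.5181  0.7765  1.4515  0.0182  0.8952 -0.2168] tau [ -0.1 -51.9 -14.3   0.   -0.2  -0. ]
```

>>> {"fn": "jog_arm", "kwargs": {
  "commands": [
    [40, 0, 0, -0.35, 0]
  ]
}}

```text
t: 10.65
tcp_pos: [0.63, -0.226, 0.0415]
tool_rot: [0.808, 0.588, 0.011, 0.006]
force: [0.3, 0.5, -2.6]
finger_gap: 0.68
```

```bash
python3 -c "
from h import *
settle(2)"
```

```text
t 10.75 pos [ 0.6291 -0.2256  0.0405] yang -0.3126 ztool [ 0.0228  0.0033 -0.9997] F [-0.6 -0.1 -3. ] gap 0.674 q [-0.518   0.7815  1.453   0.0182  0.8891 -0.2169] tau [ -0.1 -52.2 -14.3   0.   -0.2  -0. ]
```

>>> {"fn": "jog_arm", "kwargs": {
  "commands": [
    [40, 0, 0, -0.25, 0]
  ]
}}

```text
t: 10.83
tcp_pos: [0.6296, -0.2257, 0.0386]
tool_rot: [0.808, 0.589, 0.01, 0.006]
force: [-0.2, -0.7, -2.6]
finger_gap: 0.681
```

```bash
python3 -c "
from h import *
settle(2)"
```

```text
t 10.93 pos [ 0.629  -0.2255  0.0378] yang -0.3125 ztool [ 0.0226  0.0034 -0.9997] F [ 0.3 -0.8 -2. ] gap 0.673 q [-0.518   0.7852  1.454   0.0183  0.8844 -0.217 ] tau [  0.  -51.9 -13.9   0.1  -0.1   0. ]
```

>>> {"fn": "jog_arm", "kwargs": {
  "commands": [
    [40, 0, 0, -0.2, 0]
  ]
}}

```text
t: 11.02
tcp_pos: [0.6293, -0.2256, 0.0375]
tool_rot: [0.808, 0.589, 0.01, 0.005]
force: [-5.3, 1.9, 17.9]
finger_gap: 0.677
```

```bash
python3 -c "
from h import *
settle(2)"
```

```text
t 11.12 pos [ 0.6292 -0.2256  0.0376] yang -0.3123 ztool [ 0.0231  0.003  -0.9997] F [-2.6  0.8  6.4] gap 0.679 q [-0.5179  0.7855  1.4541  0.0182  0.8835 -0.2171] tau [ -0.1 -47.2 -13.6   0.1  -0.8  -0. ]
```

>>> {"fn": "jog_arm", "kwargs": {
  "commands": [
    [85, 0, 0, 0, 0],
    [100, 0, 0, 0, 0],
    [100, 0, 0, 0, 0],
    [100, 0, 0, 2, 0],
    [100, 0, 0, 3, 0],
    [100, 0, 0, 3.5, 0],
    [100, 0, 0, 3.5, 0],
    [100, 0, 0, 2, 0]
  ]
}}

```text
t: 11.78
tcp_pos: [0.6261, -0.224, 0.1774]
tool_rot: [0.809, 0.588, 0.008, 0.001]
force: [-0.3, 0.2, 0.5]
finger_gap: 1.0
```

```bash
python3 - <<'E'
from h import *
settle(1); s,p,T=wrist()
ov(p,T,[((.627,-.230),1.2555,0,(0,0,255)),((.627,-.230),1.2555-np.pi,.032,(0,255,0))],(160,20,320,240),2.5,'w3.png')
E
```

```text
t 11.83 pos [ 0.6282 -0.2251  0.1812] yang -0.3126 ztool [ 0.0207  0.0046 -0.9998] F [ 1.1 -0.8  2.9] gap 1.0 q [-0.518   0.6059  1.361   0.0155  1.159  -0.2116] tau [ -0.6 -37.1 -12.6   0.    0.4   0. ]
```

View pics/w3.png

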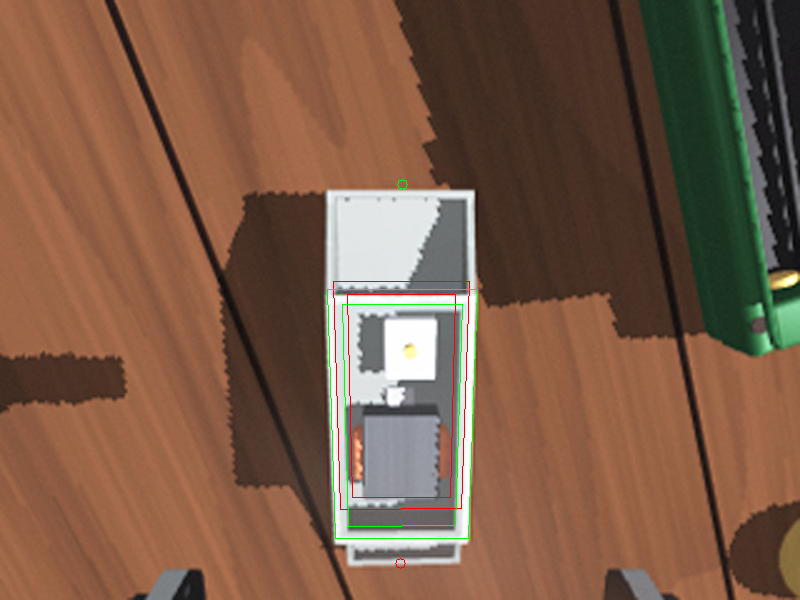

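The transformer tray is seated: the overlay agrees within about 2 mm, and the lower nose shows at the bottom (400,555). Going to the rack.

>>> {"fn": "jog_arm", "kwargs": {
  "commands": [
    [100, -0.6, 2, 0.5, 0.04],
    [100, -0.6, 4, 0.5, 0.04],
    [100, -0.6, 4, 0.5, 0.04],
    [100, -0.6, 4, 0.5, 0.04],
    [100, -0.6, 4, 0.5, 0.04],
    [100, -0.6, 4, 0.5, 0.04],
    [100, -0.6, 4, 0.5, 0.04],
    [100, -0.6, 4, 0.5, 0.04]
  ]
}}

```text
t: 12.55
tcp_pos: [0.5751, 0.0733, 0.2114]
tool_rot: [0.705, 0.709, 0.007, 0.001]
force: [1.0, 0.5, -0.2]
finger_gap: 0.999
```

>>> {"fn": "jog_arm", "kwargs": {
  "commands": [
    [100, -0.6, 4, 0.5, 0.04],
    [100, -0.6, 4, 0.5, 0.04],
    [100, -0.6, 4, 0.5, 0.04],
    [100, -0.5, 4, 0.5, 0.04],
    [100, -0.5, 3, 0, 0.04],
    [100, 0, 2, 0, 0.0]
  ]
}}

```text
t: 13.05
tcp_pos: [0.5392, 0.2932, 0.2252]
tool_rot: [0.625, 0.781, 0.004, -0.004]
force: [1.1, -1.5, -0.5]
finger_gap: 1.001
```

```bash
python3 - <<'E'
from h import *
settle(1); s,p,T=wrist(); np.savez('w4.npz',T=T,K=p['intrinsics'],D=p['D']); save(p,'w4full.png')
r={}
for n in ['tray_empty','tray_empty_nose','rack']:
    print(n,[(np.round(d['centre'],4).tolist(),round(d['score'],2)) for d in models.pinpoint(p,n)])
im=cv2.cvtColor(p['image'],cv2.COLOR_RGB2BGR); cv2.imwrite('pics/w4.png',cv2.resize(im[30:330,120:520],None,fx=2,fy=2,interpolation=cv2.INTER_CUBIC))
E
```

```text
t 13.1 pos [0.5395 0.2965 0.2252] yang 0.2211 ztool [ 1.000e-04  1.380e-02 -9.999e-01] F [1.1 2.9 1.2] gap 1.0 q [0.3143 0.4936 1.4437 0.0141 1.2    0.0881] tau [ -3.  -43.4 -16.9  -0.7   0.3   0.1]
tray_empty [([0.5775, 0.3116, 0.0421], 0.9), ([0.274, 0.1935, 0.027], 0.9)]
tray_empty_nose [([0.5775, 0.2174, 0.0371], 0.86)]
rack []
```

View pics/w4.png

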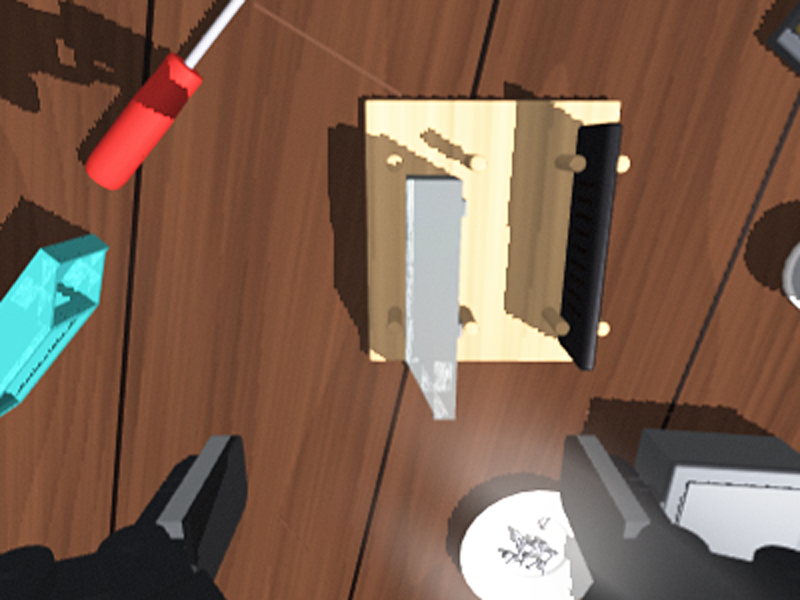

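```bash
python3 - <<'E'
from h import *
d=np.load('w4.npz'); p=dict(intrinsics=d['K'],D=d['D'])
P=back(p,[[322.5,119],[323,210],[351,119],[349.2,215],[348,239]],.070,d['T'])
print(np.round(P,4)); 
v=P[0]-P[1]; print('len',np.linalg.norm(v),'yaw',np.arctan2(v[1],v[0])-np.pi/2); v=P[2]-P[4]; print(np.linalg.norm(v),np.arctan2(v[1],v[0])-np.pi/2)
E
```

```text
[[0.5268 0.3593 0.07  ]
 [0.5517 0.2521 0.07  ]
 [0.5581 0.3664 0.07  ]
 [0.5853 0.2527 0.07  ]
 [0.5922 0.2199 0.07  ]]
len 0.11005705657537991 yaw 0.2283498260278396
0.15041738505878174 0.22869962405963684
```

>>> {"fn": "jog_arm", "kwargs": {
  "commands": [
    [70, 0.9, -0.1, -2, 0.007],
    [70, 0.9, -0.1, -3.5, 0],
    [70, 0, 0, -3.5, 0],
    [70, 0, 0, -2.5, 0]
  ],
  "squeeze": 30
}}

```text
t: 13.63
tcp_pos: [0.5668, 0.283, 0.1141]
tool_rot: [0.627, 0.779, 0.011, 0.003]
force: [0.3, 0.2, 0.1]
finger_gap: 0.697
```

```bash
python3 -c "
from h import *
settle(2)"
```

```text
t 13.73 pos [0.5638 0.2819 0.1116] yang 0.2161 ztool [ 0.0089  0.0102 -0.9999] F [-0.7 -0.3 -0.1] gap 0.698 q [0.2829 0.6457 1.5133 0.0089 0.9712 0.0618] tau [ -0.1 -46.2 -15.5   0.   -0.5  -0. ]
```

>>> {"fn": "jog_arm", "kwargs": {
  "commands": [
    [70, -0.3, 0.7, -1, 0.012],
    [70, -0.2, 0.6, -1, 0]
  ]
}}

```text
t: 13.9
tcp_pos: [0.5618, 0.2931, 0.0934]
tool_rot: [0.624, 0.782, 0.009, 0.002]
force: [-0.6, -0.3, 0.4]
finger_gap: 0.701
```

```bash
python3 -c "
from h import *
settle(2)"
```

```text
t 14.0 pos [0.561  0.2941 0.0928] yang 0.2257 ztool [ 0.0123  0.0112 -0.9999] F [-1.2  0.6  0.1] gap 0.704 q [0.303  0.6734 1.5199 0.0087 0.9333 0.0722] tau [ -0.2 -46.4 -14.3   0.   -0.2   0. ]
```

>>> {"fn": "jog_arm", "kwargs": {
  "commands": [
    [70, -0.15, 0, -2, 0.003],
    [70, -0.15, 0, -2, 0],
    [70, 0, 0, -0.7, 0]
  ]
}}

```text
t: 14.25
tcp_pos: [0.5626, 0.2968, 0.051]
tool_rot: [0.621, 0.784, 0.014, 0.005]
force: [-1.0, -0.6, -0.2]
finger_gap: 0.7
```

```bash
python3 -c "
from h import *
settle(2)"
```

```text
t 14.35 pos [0.563  0.2968 0.0516] yang 0.2307 ztool [ 0.0258  0.0153 -0.9995] F [-0.3  0.8  0.2] gap 0.704 q [0.3063 0.7307 1.5447 0.0092 0.8369 0.0695] tau [ -0.  -47.  -12.5   0.   -0.2  -0. ]
```

>>> {"fn": "jog_arm", "kwargs": {
  "commands": [
    [70, -0.45, -0.2, -0.8, 0]
  ]
}}

```text
t: 14.43
tcp_pos: [0.5616, 0.2959, 0.046]
tool_rot: [0.621, 0.784, 0.017, 0.007]
force: [0.7, 0.3, 0.2]
finger_gap: 0.7
```

```bash
python3 -c "
from h import *
settle(2)"
```

```text
t 14.53 pos [0.5575 0.2945 0.0435] yang 0.2309 ztool [ 0.0244  0.0148 -0.9996] F [-1.1 -0.1 -0.1] gap 0.698 q [0.3056 0.7373 1.5627 0.0094 0.8138 0.0682] tau [ -0.2 -47.9 -12.9   0.   -0.3  -0. ]
```

>>> {"fn": "jog_arm", "kwargs": {
  "commands": [
    [45, 0, 0, 0, 0],
    [20, 0, 0, 0, 0],
    [20, 0, 0, 0, 0],
    [20, 0, 0, 0, 0],
    [20, 0, 0, 0, 0]
  ]
}}

```text
t: 14.95
tcp_pos: [0.5586, 0.2948, 0.0459]
tool_rot: [0.621, 0.784, 0.015, 0.006]
force: [-1.2, 0.2, -1.0]
finger_gap: 0.348
```

```bash
python3 -c "
from h import *
settle(1)"
```

```text
t 15.0 pos [0.5585 0.2948 0.0459] yang 0.2308 ztool [ 0.0277  0.0159 -0.9995] F [-0.2 -0.7 -0.9] gap 0.348 q [0.3054 0.7338 1.5619 0.0094 0.8147 0.0682] tau [  0.  -48.  -12.5   0.   -0.1  -0. ]
```

>>> {"fn": "jog_arm", "kwargs": {
  "commands": [
    [20, 0, 0, 1.5, 0],
    [20, 0, 0, 2, 0],
    [20, 0, 0, 2.5, 0],
    [20, 0, 0, 2.5, 0],
    [20, 0, 0, 1, 0],
    [20, -0.5, -1.5, 0, -0.02],
    [20, -1, -3, 0, -0.04],
    [20, -1, -3, 0, -0.04]
  ]
}}

```text
t: 15.67
tcp_pos: [0.535, 0.2229, 0.1432]
tool_rot: [0.658, 0.753, 0.017, 0.008]
force: [0.1, -0.7, -0.3]
finger_gap: 0.346
```

>>> {"fn": "jog_arm", "kwargs": {
  "commands": [
    [20, -1, -3, 0, -0.04],
    [20, -1, -3, 0, -0.04],
    [20, -1, -3, 0, -0.04],
    [20, -0.8, -2, 0, -0.02],
    [20, -0.5, -1, 0, 0]
  ]
}}

```text
t: 16.08
tcp_pos: [0.4867, 0.096, 0.1417]
tool_rot: [0.712, 0.702, 0.015, 0.008]
force: [-0.0, 0.8, -1.4]
finger_gap: 0.349
```

```bash
python3 - <<'E'
from h import *
st(); snapshot('top'); p=snapshot('scene'); st()
save(p,'s2.png')
E
```

```text
t 16.08 pos [0.4867 0.096  0.1417] yang -0.0141 ztool [ 0.0327  0.0094 -0.9994] F [-0.   0.8 -1.4] gap 0.349 q [-0.038   0.444   1.8453  0.0146  0.82   -0.0338] tau [  0.8 -35.3 -12.9  -0.   -0.1   0.2]
t 16.18 pos [0.4866 0.0965 0.1416] yang -0.0144 ztool [ 0.032   0.0097 -0.9994] F [ 0.1 -0.  -0.5] gap 0.347 q [-0.0371  0.4443  1.8448  0.0149  0.8209 -0.0329] tau [ -0.8 -35.8 -12.5  -0.1  -0.1  -0.1]
```

>>> {"fn": "jog_arm", "kwargs": {
  "commands": [
    [20, -0.1, -0.8, -1.5, 0],
    [20, -0.2, -1, -2.2, 0.01],
    [20, -0.2, -0.8, -2.2, 0],
    [20, -0.1, -0.4, -1.5, 0]
  ]
}}

```text
t: 16.52
tcp_pos: [0.4869, 0.0675, 0.069]
tool_rot: [0.708, 0.706, 0.021, 0.013]
force: [-0.0, 0.5, -1.1]
finger_gap: 0.347
```

```bash
python3 -c "
from h import *
settle(2)"
```

```text
t 16.62 pos [0.4855 0.0677 0.0682] yang -0.0033 ztool [ 0.0432  0.0112 -0.999 ] F [-0.1 -0.7 -1.9] gap 0.352 q [-0.1002  0.5705  1.9233  0.0271  0.6061 -0.1191] tau [ -0.5 -36.4  -8.6   0.   -0.4  -0.1]
```

>>> {"fn": "jog_arm", "kwargs": {
  "commands": [
    [20, 0, 0, -1.2, 0]
  ]
}}

```text
t: 16.7
tcp_pos: [0.4875, 0.0682, 0.0573]
tool_rot: [0.708, 0.706, 0.021, 0.013]
force: [-0.2, 0.1, -1.0]
finger_gap: 0.348
```

```bash
python3 -c "
from h import *
settle(1)"
```

```text
t 16.75 pos [0.4856 0.0684 0.0549] yang -0.0032 ztool [ 0.0419  0.0116 -0.9991] F [-0.9 -0.4 -2. ] gap 0.35 q [-0.099   0.5974  1.9294  0.0288  0.5744 -0.12  ] tau [  0.  -42.   -8.9   0.   -0.4  -0. ]
```

>>> {"fn": "jog_arm", "kwargs": {
  "commands": [
    [20, 0, 0, -1.2, 0]
  ]
}}

```text
t: 16.83
tcp_pos: [0.4873, 0.069, 0.0441]
tool_rot: [0.708, 0.706, 0.02, 0.012]
force: [-0.8, 0.7, -0.5]
finger_gap: 0.347
```

```bash
python3 -c "
from h import *
settle(2)"
```

```text
t 16.93 pos [0.4855 0.0691 0.0425] yang -0.0024 ztool [ 0.0406  0.0119 -0.9991] F [ 0.   0.9 -2.6] gap 0.346 q [-0.0976  0.6226  1.9344  0.0304  0.5455 -0.1212] tau [ -0.1 -37.5  -7.3   0.   -0.3  -0. ]
```

>>> {"fn": "jog_arm", "kwargs": {
  "commands": [
    [20, 0, 0, -0.4, 0]
  ]
}}

```text
t: 17.02
tcp_pos: [0.4864, 0.0695, 0.0394]
tool_rot: [0.707, 0.706, 0.019, 0.011]
force: [-0.7, 0.2, -0.2]
finger_gap: 0.35
```

```bash
python3 -c "
from h import *
settle(2)"
```

```text
t 17.12 pos [0.4859 0.0695 0.0389] yang -0.0018 ztool [ 0.0412  0.0119 -0.9991] F [-0.5 -0.3 -0.7] gap 0.349 q [-0.0968  0.6301  1.9355  0.0311  0.5363 -0.1216] tau [  0.  -37.9  -6.9   0.   -0.2   0. ]
```

>>> {"fn": "jog_arm", "kwargs": {
  "commands": [
    [20, 0, 0, -0.3, 0]
  ]
}}

```text
t: 17.2
tcp_pos: [0.4866, 0.0696, 0.0368]
tool_rot: [0.707, 0.707, 0.019, 0.011]
force: [-0.7, 0.1, -1.1]
finger_gap: 0.348
```

```bash
python3 -c "
from h import *
settle(2)"
```

```text
t 17.3 pos [0.4861 0.0696 0.0362] yang -0.0016 ztool [ 0.0419  0.0119 -0.9991] F [-0.3  0.7 -0.9] gap 0.346 q [-0.0965  0.6357  1.9366  0.0315  0.529  -0.122 ] tau [  0.  -38.2  -6.8   0.   -0.2  -0. ]
```

>>> {"fn": "jog_arm", "kwargs": {
  "commands": [
    [20, 0, 0, -0.2, 0]
  ]
}}

```text
t: 17.38
tcp_pos: [0.4868, 0.0697, 0.0349]
tool_rot: [0.707, 0.706, 0.02, 0.011]
force: [-0.2, 0.5, 17.0]
finger_gap: 0.349
```

```bash
python3 -c "
from h import *
settle(1)"
```

```text
t 17.43 pos [0.4869 0.0697 0.035 ] yang -0.0019 ztool [ 0.0438  0.012  -0.999 ] F [-0.5  0.   7.7] gap 0.35 q [-0.0962  0.6384  1.9366  0.0324  0.5244 -0.1223] tau [ -0.6 -34.2  -6.2  -0.1  -0.6   0. ]
```

>>> {"fn": "jog_arm", "kwargs": {
  "commands": [
    [20, 0, 0, -0.2, 0]
  ]
}}

```text
t: 17.52
tcp_pos: [0.4877, 0.0698, 0.0346]
tool_rot: [0.708, 0.706, 0.021, 0.012]
force: [-0.9, 1.9, 11.8]
finger_gap: 0.348
```

```bash
python3 -c "
from h import *
settle(1)"
```

```text
t 17.57 pos [0.4879 0.0698 0.0345] yang -0.0023 ztool [ 0.0465  0.0121 -0.9988] F [ 0.2  1.2 10.7] gap 0.345 q [-0.0961  0.6396  1.9364  0.0332  0.5206 -0.1225] tau [ -0.4 -33.2  -6.   -0.1  -0.6  -0. ]
```

>>> {"fn": "jog_arm", "kwargs": {
  "commands": [
    [45, 0, 0, 0, 0],
    [70, 0, 0, 0, 0],
    [75, 0, 0, 0, 0],
    [75, 0, 0, 1, 0],
    [75, 0, 0, 2.5, 0],
    [75, 0, 0, 3, 0],
    [75, 0, 0, 3, 0],
    [75, 0, 0, 2, 0]
  ]
}}

```text
t: 18.23
tcp_pos: [0.484, 0.0696, 0.152]
tool_rot: [0.708, 0.706, 0.017, 0.008]
force: [0.7, 0.1, -0.1]
finger_gap: 0.752
```

```bash
python3 - <<'E'
from h import *
settle(1); s,p,T=wrist(); np.savez('w5.npz',T=T,K=p['intrinsics'],D=p['D'])
im=cv2.cvtColor(p['image'],cv2.COLOR_RGB2BGR); cv2.imwrite('pics/w5.png',cv2.resize(im[30:330,120:520],None,fx=2,fy=2,interpolation=cv2.INTER_CUBIC))
E
```

```text
t 18.28 pos [0.4864 0.0696 0.1551] yang -0.0032 ztool [ 0.0427  0.0123 -0.999 ] F [ 1.2 -1.   1.8] gap 0.751 q [-0.0968  0.4127  1.8513  0.022   0.8364 -0.1083] tau [ -0.2 -28.6 -10.2   0.    0.3   0. ]
```

View pics/w5.png

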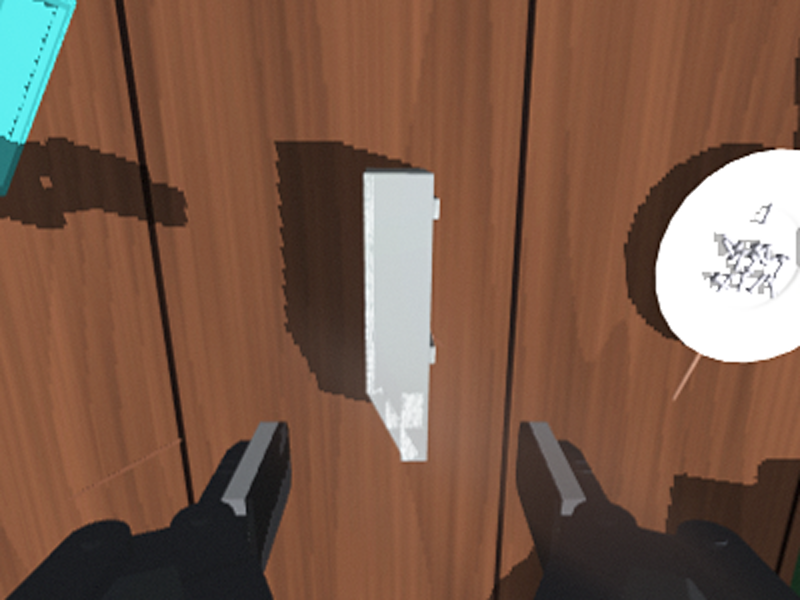

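The tray stands upright on edge on the bare bench, mouth edge at (364,172)–(367,393). I'll go behind it on the mouth side with the fingers shut and tip it over.

>>> {"fn": "jog_arm", "kwargs": {
  "commands": [
    [0, -2, 0, 0, 0],
    [0, -2, 0, 0, 0],
    [0, -1.2, 0, -2, 0],
    [0, -0.3, 0, -3, 0],
    [0, -0.2, 0, -2.5, 0]
  ]
}}

```text
t: 18.75
tcp_pos: [0.4323, 0.0689, 0.0825]
tool_rot: [0.708, 0.706, 0.025, 0.018]
force: [0.8, 0.3, 0.1]
finger_gap: 0.039
```

```bash
python3 -c "
from h import *
settle(2)"
```

```text
t 18.85 pos [0.4292 0.0692 0.0802] yang -0.0033 ztool [ 0.0507  0.0113 -0.9986] F [0.  0.4 1.4] gap 0.004 q [-0.1112  0.502   2.0571  0.0332  0.5335 -0.1362] tau [ -0.2 -31.3  -7.2   0.   -0.6  -0. ]
```

>>> {"fn": "jog_arm", "kwargs": {
  "commands": [
    [0, 0, 0, -1.7, 0],
    [0, -0.1, 0, -1.4, 0]
  ]
}}

```text
t: 19.02
tcp_pos: [0.4301, 0.0691, 0.0503]
tool_rot: [0.708, 0.706, 0.023, 0.015]
force: [0.3, -0.6, -0.2]
finger_gap: -0.001
```

```bash
python3 -c "
from h import *
settle(1)"
```

```text
t 19.07 pos [0.4292 0.0691 0.0487] yang -0.0035 ztool [ 0.0514  0.0112 -0.9986] F [-0.7 -0.2 -1.3] gap 0.0 q [-0.1115  0.5749  2.078   0.0397  0.4392 -0.1438] tau [  0.3 -37.   -5.2   0.   -0.4  -0. ]
```

>>> {"fn": "jog_arm", "kwargs": {
  "commands": [
    [0, 1.2, 0, -0.05, 0],
    [0, 1.0, 0, -0.1, 0],
    [0, 1.0, 0, -0.1, 0]
  ]
}}

```text
t: 19.32
tcp_pos: [0.4596, 0.0694, 0.0471]
tool_rot: [0.708, 0.706, 0.02, 0.012]
force: [-0.1, -0.5, 1.0]
finger_gap: 0.004
```

```bash
python3 -c "
from h import *
settle(1)"
```

```text
t 19.37 pos [0.4639 0.0689 0.0475] yang -0.0037 ztool [ 0.0515  0.0112 -0.9986] F [ 3.3 -0.4  0.6] gap 0.0 q [-0.103   0.5968  1.9938  0.0343  0.5012 -0.1292] tau [  0.8 -35.8  -2.    0.    0.6   0. ]
```

>>> {"fn": "jog_arm", "kwargs": {
  "commands": [
    [0, 0.8, 0, 0, 0],
    [0, 0.8, 0, 0, 0],
    [0, 0.8, 0, 0, 0],
    [0, 0.4, 0, 0, 0],
    [0, 0, 0, 0.5, 0],
    [0, 0, 0, 2, 0],
    [0, -0.5, 0, 3, 0]
  ]
}}

```text
t: 19.95
tcp_pos: [0.4895, 0.0688, 0.1039]
tool_rot: [0.708, 0.706, 0.021, 0.013]
force: [0.1, -0.9, 0.5]
finger_gap: -0.005
```

```bash
python3 - <<'E'
from h import *
st(); p=snapshot('top'); 
for n in ['tray_empty','tray_empty_nose']:
    print(n,[(np.round(d['centre'],4).tolist(),round(d['score'],2)) for d in models.pinpoint(p,n)])
st()
E
```

```text
t 19.95 pos [0.4895 0.0688 0.1039] yang -0.0037 ztool [ 0.0473  0.0116 -0.9988] F [ 0.1 -0.9  0.5] gap -0.005 q [-0.0975  0.5046  1.8924  0.025   0.6988 -0.1129] tau [  0.2 -31.6  -9.2   0.1  -0.7  -0. ]
tray_empty [([0.3379, 0.6424, 0.0304], 0.85), ([0.2728, 0.1863, 0.0301], 0.61)]
tray_empty_nose [([0.3342, 0.2648, 0.0318], 0.91), ([0.3531, 0.5498, 0.0312], 0.67)]
t 20.1 pos [0.491  0.0689 0.1065] yang -0.0032 ztool [ 0.0549  0.0109 -0.9984] F [-0.3  0.4 -1.1] gap 0.003 q [-0.0971  0.4991  1.8928  0.0252  0.6962 -0.1131] tau [  0.1 -36.5 -10.6   0.   -0.1   0. ]
```

>>> {"fn": "jog_arm", "kwargs": {
  "commands": [
    [100, 2.2, 0.4, 1, 0],
    [100, 2, 0.4, 1, 0],
    [100, 0, 0, 2.5, 0],
    [100, 0, 0, 0, 0],
    [100, 0, 0, 2.5, 0],
    [100, 0, 0, 0, 0],
    [100, 0, 0, 2.5, 0],
    [100, 0, 0, 0, 0]
  ]
}}

```text
t: 20.77
tcp_pos: [0.5258, 0.0777, 0.1973]
tool_rot: [0.708, 0.706, 0.017, 0.008]
force: [1.2, -0.4, 0.4]
finger_gap: 0.994
```

>>> {"fn": "jog_arm", "kwargs": {
  "commands": [
    [100, 0, 0, 2.5, 0],
    [100, 0, 0, 0, 0],
    [100, 0, 0, 2.5, 0],
    [100, 0, 0, 0, 0]
  ]
}}

```text
t: 21.1
tcp_pos: [0.5216, 0.0777, 0.243]
tool_rot: [0.708, 0.706, 0.013, 0.004]
force: [0.5, -0.6, 0.1]
finger_gap: 1.001
```

```bash
python3 - <<'E'
from h import *
settle(1); s,p,T=wrist(); np.savez('w6.npz',T=T,K=p['intrinsics'],D=p['D'])
im=cv2.cvtColor(p['image'],cv2.COLOR_RGB2BGR); cv2.imwrite('pics/w6.png',cv2.resize(im[30:330,120:520],None,fx=2,fy=2,interpolation=cv2.INTER_CUBIC))
E
```

```text
t 21.15 pos [0.5189 0.0778 0.2401] yang -0.0042 ztool [ 0.0171  0.0134 -0.9998] F [-0.5  0.1 -1.1] gap 0.997 q [-0.0734  0.3447  1.658   0.0162  1.1229 -0.0762] tau [  0.1 -37.6 -19.4   0.1  -0.2   0. ]
```

View pics/w6.png

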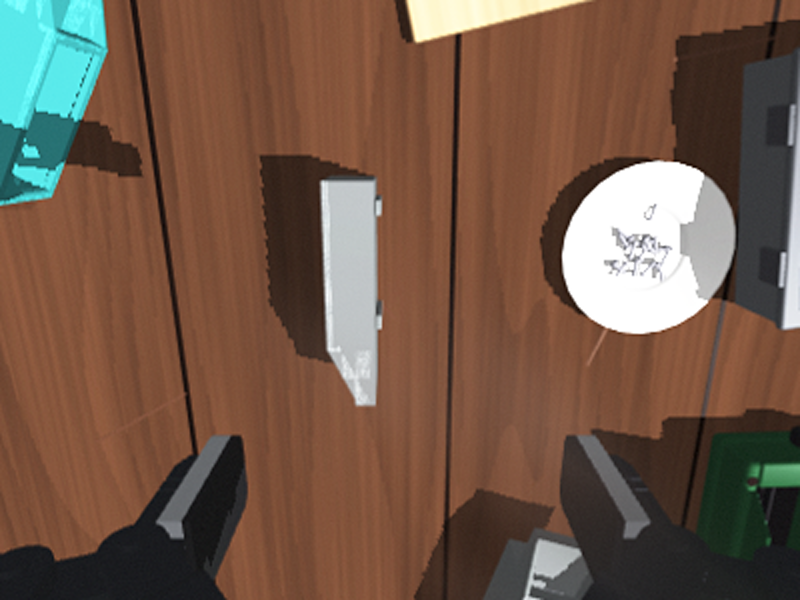

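```bash
python3 - <<'E'
from h import *
d=np.load('w6.npz'); p=dict(intrinsics=d['K'],D=d['D'])
P=back(p,[[280.5,120.5],[284,204],[308,120],[308,232]],.060,d['T'])
print(np.round(P,4)); v=P[0]-P[1]; print(np.linalg.norm(v),np.arctan2(v[1],v[0])-np.pi/2)
E
```

```text
[[ 0.4721  0.1389  0.06  ]
 [ 0.4714  0.0309  0.06  ]
 [ 0.5054  0.1393  0.06  ]
 [ 0.5026 -0.0106  0.06  ]]
0.10793308950134735 -0.006299303696255976
```

The tray rocked back and is still on edge (mouth face at x = 0.4715), so I'll push again, farther this time.

>>> {"fn": "jog_arm", "kwargs": {
  "commands": [
    [0, -3, 0, -1, 0],
    [0, -3, 0, -1.5, 0],
    [0, -2, 0, -3.5, 0],
    [0, -0.8, 0, -4, 0],
    [0, 0, 0, -4, 0],
    [0, 0, 0, -3, 0]
  ]
}}

```text
t: 21.7
tcp_pos: [0.4259, 0.0778, 0.0647]
tool_rot: [0.708, 0.706, 0.013, 0.004]
force: [1.1, -0.5, -0.5]
finger_gap: 0.145
```

```bash
python3 -c "
from h import *
settle(1)"
```

```text
t 21.75 pos [0.4218 0.078  0.0598] yang -0.0046 ztool [ 0.0118  0.0137 -0.9998] F [-2.5 -0.8 -3.4] gap 0.056 q [-0.0903  0.5519  2.055   0.0294  0.5244 -0.1112] tau [  0.8 -44.5  -8.8   0.1  -0.8  -0. ]
```

>>> {"fn": "jog_arm", "kwargs": {
  "commands": [
    [0, 0.5, -0.2, -0.9, 0],
    [0, 1.2, -0.2, -0.2, 0],
    [0, 1.2, 0, -0.1, 0],
    [0, 1, 0, -0.1, 0]
  ]
}}

```text
t: 22.08
tcp_pos: [0.4542, 0.0745, 0.0419]
tool_rot: [0.709, 0.705, 0.002, -0.009]
force: [-0.6, -0.6, 0.3]
finger_gap: -0.002
```

```bash
python3 -c "
from h import *
st()"
```

```text
t 22.08 pos [0.4542 0.0745 0.0419] yang -0.005 ztool [-0.0089  0.0157 -0.9998] F [-0.6 -0.6  0.3] gap -0.002 q [-0.0916  0.6141  1.9712  0.0276  0.5667 -0.1098] tau [ -0.1 -36.1  -5.2   0.   -0.   -0. ]
```

>>> {"fn": "jog_arm", "kwargs": {
  "commands": [
    [0, 0.9, 0, -0.1, 0],
    [0, 0.9, 0, -0.1, 0],
    [0, 0.9, 0, -0.1, 0],
    [0, 0.9, 0, 0, 0],
    [0, 0.9, 0, 0, 0]
  ]
}}

```text
t: 22.5
tcp_pos: [0.5134, 0.0738, 0.0459]
tool_rot: [0.709, 0.705, 0.008, -0.002]
force: [0.1, -0.2, 1.0]
finger_gap: 0.006
```

```bash
python3 -c "
from h import *
st()"
```

```text
t 22.5 pos [0.5134 0.0738 0.0459] yang -0.0056 ztool [ 0.0091  0.0141 -0.9999] F [ 0.1 -0.2  1. ] gap 0.006 q [-0.0823  0.6425  1.8373  0.0244  0.654  -0.096 ] tau [ -0.1 -40.1  -7.9   0.   -0.2  -0. ]
```

>>> {"fn": "jog_arm", "kwargs": {
  "commands": [
    [0, 0, 0, 1, 0],
    [100, 0, 0, 3, 0],
    [100, 0.3, 0, 4, 0],
    [100, 0.3, 0, 4, 0],
    [100, 0.3, 0, 4, 0],
    [100, 0, 0, 2, 0],
    [100, 0, 0, 0, 0]
  ]
}}

```text
t: 23.08
tcp_pos: [0.5366, 0.0731, 0.2469]
tool_rot: [0.709, 0.705, 0.017, 0.009]
force: [0.3, -0.1, -0.4]
finger_gap: 0.846
```

```bash
python3 - <<'E'
from h import *
settle(1); s,p,T=wrist(); np.savez('w7.npz',T=T,K=p['intrinsics'],D=p['D']); save(p,'w7full.png')
for n in ['tray_empty','tray_empty_nose']:
    print(n,[(np.round(d['centre'],4).tolist(),round(d['score'],2)) for d in models.pinpoint(p,n)])
ov(p,T,[((.534,.085),np.pi/2-.006,0,(0,255,0))],(120,30,400,300),2,'w7.png')
E
```

```text
t 23.13 pos [0.5365 0.0731 0.2457] yang -0.0066 ztool [ 0.0361  0.0118 -0.9993] F [ 0.7 -0.   1.5] gap 0.924 q [-0.0799  0.3535  1.6258  0.0162  1.1272 -0.0802] tau [ -0.  -34.4 -16.3   0.    0.2   0. ]
tray_empty [([0.2717, 0.1891, 0.0272], 0.61), ([0.5075, 0.0806, 0.0333], 0.59)]
tray_empty_nose [([0.4867, -0.0111, 0.0266], 0.9), ([0.3333, 0.2649, 0.0279], 0.85)]
```

View pics/w7.png

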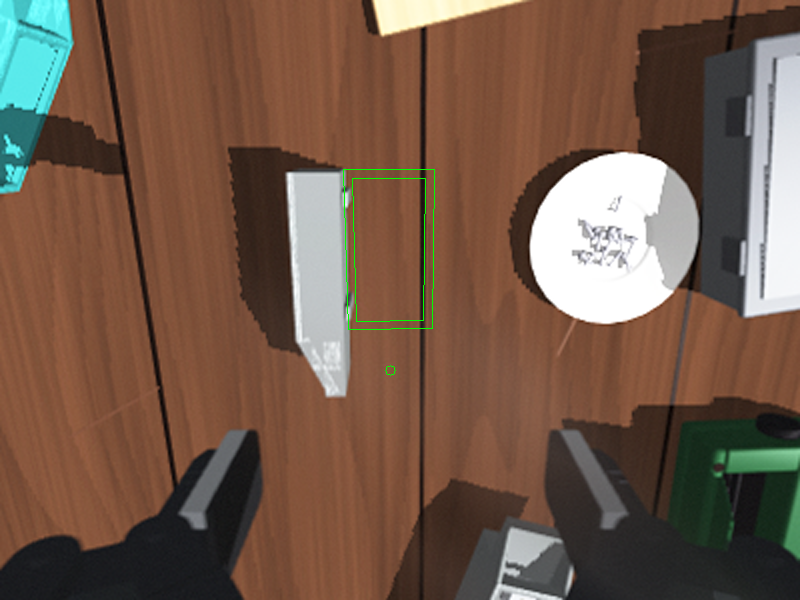

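```bash
python3 - <<'E'
from h import *
d=np.load('w7.npz'); p=dict(intrinsics=d['K'],D=d['D'])
P=back(p,[[263.5,116],[269,201.5],[291.5,116],[293,228]],.060,d['T'])
print(np.round(P,4)); v=P[0]-P[1]; print(np.linalg.norm(v),np.arctan2(v[1],v[0])-np.pi/2)
print(np.round(back(p,[[263.5,116]],0,d['T']),4))
E
```

```text
[[ 0.4723  0.1392  0.06  ]
 [ 0.4718  0.0282  0.06  ]
 [ 0.5064  0.1389  0.06  ]
 [ 0.5025 -0.0117  0.06  ]]
0.11097041518719242 -0.0045673340293703735
[[0.4625 0.1365 0.    ]]
```

>>> {"fn": "jog_arm", "kwargs": {
  "commands": [
    [0, -3, 0, -1, 0],
    [0, -3, 0, -2, 0],
    [0, -3, 0, -3.5, 0],
    [0, -1, 0, -4, 0],
    [0, 0, 0, -4, 0],
    [0, 0, 0, -3, 0]
  ]
}}

```text
t: 23.78
tcp_pos: [0.4277, 0.0736, 0.0618]
tool_rot: [0.71, 0.705, 0.012, 0.003]
force: [0.6, 1.2, 0.0]
finger_gap: 0.143
```

```bash
python3 -c "
from h import *
settle(1)"
```

```text
t 23.83 pos [0.4236 0.0738 0.0568] yang -0.0075 ztool [ 0.0075  0.0142 -0.9999] F [-1.7  0.4 -3.7] gap 0.052 q [-0.1     0.5602  2.051   0.0297  0.5246 -0.1183] tau [  0.9 -45.6  -8.8   0.1  -0.8  -0. ]
```

>>> {"fn": "jog_arm", "kwargs": {
  "commands": [
    [0, 0.8, 0, -0.8, 0],
    [0, 1.3, 0, -0.2, 0],
    [0, 1, 0, 0, 0]
  ]
}}

```text
t: 24.08
tcp_pos: [0.4437, 0.0748, 0.0397]
tool_rot: [0.71, 0.704, -0.002, -0.013]
force: [1.1, 0.4, -0.8]
finger_gap: 0.002
```

```bash
cat >>h.py <<'E'
def scn(tag):
    p=snapshot('scene'); c=proj(p,[[.49,.07,.03]])[0].astype(int)
    im=cv2.cvtColor(p['image'],cv2.COLOR_RGB2BGR)[c[1]-42:c[1]+42,c[0]-50:c[0]+50]
    cv2.imwrite(f'pics/m_{tag}.png',cv2.resize(im,(266,224),interpolation=cv2.INTER_CUBIC)); return st()
E
python3 -c "
from h import *
scn('a')"
```

```text
t 24.13 pos [0.4468 0.0745 0.0401] yang -0.0081 ztool [-0.0165  0.0165 -0.9997] F [ 2.8 -0.3 -0.2] gap -0.002 q [-0.0933  0.615   1.9844  0.028   0.5603 -0.1089] tau [  0.6 -36.5  -2.8   0.    0.6   0. ]
```

>>> {"fn": "jog_arm", "kwargs": {
  "commands": [
    [0, 0.9, 0, -0.1, 0],
    [0, 0.9, 0, -0.1, 0]
  ]
}}

```text
t: 24.3
tcp_pos: [0.4636, 0.0747, 0.0383]
tool_rot: [0.71, 0.704, -0.001, -0.013]
force: [0.7, -0.3, -0.5]
finger_gap: -0.001
```

```bash
python3 -c "
from h import *
scn('b')"
```

```text
t 24.35 pos [0.4663 0.0745 0.0385] yang -0.0082 ztool [-0.0165  0.0165 -0.9997] F [ 1.  -0.9 -0.9] gap -0.001 q [-0.0894  0.6303  1.937   0.0269  0.5924 -0.1035] tau [  0.6 -37.6  -3.5   0.    0.6   0. ]
```

>>> {"fn": "jog_arm", "kwargs": {
  "commands": [
    [0, 0.9, 0, -0.1, 0],
    [0, 0.9, 0, -0.1, 0]
  ]
}}

```text
t: 24.52
tcp_pos: [0.4836, 0.0747, 0.0375]
tool_rot: [0.71, 0.704, -0.001, -0.012]
force: [0.8, -0.4, 0.1]
finger_gap: -0.002
```

```bash
python3 -c "
from h import *
scn('c')"
```

```text
t 24.57 pos [0.4862 0.0744 0.0376] yang -0.0081 ztool [-0.0145  0.0164 -0.9998] F [2.  0.1 0.1] gap -0.0 q [-0.0858  0.6445  1.8899  0.0258  0.6233 -0.0987] tau [  0.6 -38.9  -4.3   0.    0.6   0. ]
```

>>> {"fn": "jog_arm", "kwargs": {
  "commands": [
    [0, 0.9, 0, -0.1, 0],
    [0, 0.9, 0, -0.1, 0]
  ]
}}

```text
t: 24.73
tcp_pos: [0.5019, 0.0747, 0.0384]
tool_rot: [0.71, 0.704, -0.001, -0.013]
force: [-2.7, -1.6, 28.1]
finger_gap: -0.001
```

```bash
python3 -c "
from h import *
scn('d'); scn('e')
import cv2,numpy as np
I=[cv2.imread(f'pics/m_{k}.png') for k in 'abcde']; I.append(I[0]*0)
cv2.imwrite('pics/mont.png',np.vstack([np.hstack(I[:3]),np.hstack(I[3:])]))"
```

```text
t 24.78 pos [0.5055 0.0745 0.0389] yang -0.0078 ztool [-0.0126  0.0163 -0.9998] F [ 1.   0.4 16.5] gap -0.002 q [-0.0824  0.6548  1.8425  0.0249  0.6583 -0.0943] tau [ -0.2 -31.4  -3.6  -0.2   0.2  -0. ]
t 24.83 pos [0.5055 0.0746 0.0389] yang -0.0078 ztool [-0.0116  0.0163 -0.9998] F [-0.5 -0.5 16.8] gap -0.002 q [-0.0824  0.6545  1.8435  0.0251  0.6566 -0.0944] tau [ -0.1 -31.9  -6.2  -0.   -0.2   0. ]
```

View pics/mont.png

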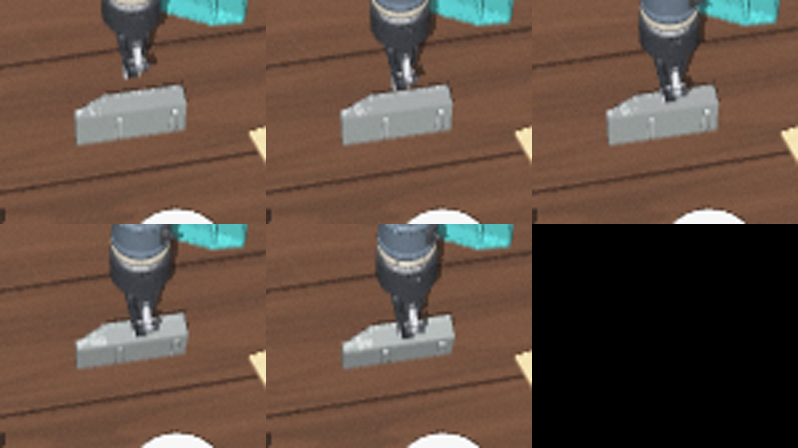

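>>> {"fn": "jog_arm", "kwargs": {
  "commands": [
    [0, 0.8, 0, 0.3, 0],
    [0, 0.9, 0, 0.2, 0]
  ]
}}

```text
t: 25.0
tcp_pos: [0.5212, 0.0748, 0.046]
tool_rot: [0.71, 0.704, 0.001, -0.01]
force: [0.5, 0.3, -0.2]
finger_gap: 0.002
```

```bash
python3 -c "
from h import *
scn('f')"
```

```text
t 25.05 pos [0.524  0.0746 0.0464] yang -0.0076 ztool [-0.0085  0.0161 -0.9998] F [ 1.4 -0.2 -0.1] gap -0.001 q [-0.0793  0.6541  1.7961  0.0238  0.7012 -0.09  ] tau [  0.6 -40.2  -5.8   0.    0.6   0. ]
```

>>> {"fn": "jog_arm", "kwargs": {
  "commands": [
    [0, 0.9, 0, 0.1, 0],
    [0, 0.9, 0, 0.1, 0]
  ]
}}

```text
t: 25.22
tcp_pos: [0.5408, 0.0748, 0.0486]
tool_rot: [0.71, 0.704, 0.002, -0.01]
force: [1.2, 0.2, 1.2]
finger_gap: 0.001
```

```bash
python3 -c "
from h import *
scn('g')"
```

```text
t 25.27 pos [0.5433 0.0746 0.0489] yang -0.0076 ztool [-0.0079  0.0161 -0.9998] F [ 2.1 -0.2 -0.2] gap 0.002 q [-0.0765  0.6652  1.7469  0.0229  0.7388 -0.0859] tau [  0.6 -42.   -6.9   0.    0.6   0. ]
```

```bash
cat > seg.py <<'E'
import sys; from h import *
for k in sys.argv[1]:
    im=cv2.resize(cv2.imread(f'pics/m_{k}.png'),(100,84),interpolation=cv2.INTER_AREA)
    h=cv2.cvtColor(im,cv2.COLOR_BGR2HSV); m=((h[...,1]<45)&(h[...,2]>75)).astype(np.uint8)
    n,l,s,c=cv2.connectedComponentsWithStats(m); i=[j for j in range(1,n) if s[j,4]>150]
    print(k,[(s[j].tolist(),np.round(c[j],1).tolist(),round(float(h[...,2][l==j].mean()))) for j in i])
E
python3 seg.py acefg; python3 - <<'E'
from h import *
p=snapshot('scene'); 
# predicted px (in crop coords) of standing and lying base face corners
c=proj(p,[[.49,.07,.03]])[0].astype(int)-[50,42]
print('stand',np.round(proj(p,[[.503,.139,0],[.503,-.01,0],[.503,.139,.06],[.471,.139,.06],[.471,.03,.06]])-c).tolist())
print('lie',np.round(proj(p,W((.533,.085),np.pi/2,LIP))-c).tolist(),np.round(proj(p,W((.533,.085),np.pi/2,NOSE))-c).tolist())
st()
E
```

```text
a [([28, 32, 42, 22, 703], [49.0, 42.5], 159)]
c [([28, 25, 42, 29, 736], [49.2, 41.9], 157)]
e [([42, 0, 23, 22, 169], [53.6, 13.1], 134), ([29, 29, 42, 25, 603], [50.1, 43.2], 156)]
f [([42, 2, 25, 21, 170], [54.3, 14.7], 135), ([28, 31, 43, 23, 654], [49.2, 42.9], 153)]
g [([44, 4, 25, 23, 169], [55.9, 18.7], 136), ([28, 31, 42, 23, 643], [48.4, 42.8], 152)]
stand [[70.0, 48.0], [30.0, 54.0], [70.0, 38.0], [68.0, 31.0], [39.0, 36.0]]
lie [[70.0, 42.0], [40.0, 47.0], [43.0, 60.0], [74.0, 55.0]] [[31.0, 58.0]]
t 25.32 pos [0.5422 0.0746 0.0486] yang -0.0074 ztool [-0.0092  0.0161 -0.9998] F [ 0.7  0.1 -0.2] gap -0.001 q [-0.0766  0.6651  1.7488  0.0228  0.7383 -0.0861] tau [  0.1 -42.   -9.7   0.    0.1   0. ]
```

The frames show that the shut fingertips ride about 20 mm above the reported TCP, so they dragged over the top edge and the tray stayed on edge. I'll retry about 20 mm lower.

>>> {"fn": "jog_arm", "kwargs": {
  "commands": [
    [0, 0, 0, 2.5, 0],
    [0, -1, 0, 2.5, 0],
    [0, -3.5, 0, 0.5, 0],
    [0, -3.5, 0, 0, 0],
    [0, -3, 0, 0, 0],
    [0, -0.5, 0, -2, 0],
    [0, 0, 0, -2.5, 0]
  ]
}}

```text
t: 25.9
tcp_pos: [0.4218, 0.0747, 0.0609]
tool_rot: [0.709, 0.705, 0.003, -0.008]
force: [0.3, 0.4, 0.4]
finger_gap: -0.0
```

```bash
python3 -c "
from h import *
settle(2)"
```

```text
t 26.0 pos [0.4197 0.0748 0.0581] yang -0.0069 ztool [-0.0162  0.0166 -0.9997] F [ 0.7  0.  -0. ] gap 0.002 q [-0.0985  0.5595  2.0411  0.0282  0.5589 -0.1155] tau [ -0.1 -33.1  -5.8   0.   -0.3  -0. ]
```

>>> {"fn": "jog_arm", "kwargs": {
  "commands": [
    [0, 0.1, 0, -1.7, 0],
    [0, 0.3, 0, -1.5, 0]
  ]
}}

```text
t: 26.17
tcp_pos: [0.4247, 0.0749, 0.0273]
tool_rot: [0.709, 0.705, 0.001, -0.011]
force: [-0.4, -0.4, 1.1]
finger_gap: 0.002
```

```bash
python3 -c "
from h import *
settle(2)"
```

```text
t 26.27 pos [0.4253 0.0747 0.0265] yang -0.0068 ztool [-0.0146  0.0165 -0.9998] F [-0.4 -0.3 -0.2] gap 0.001 q [-0.0975  0.6343  2.0445  0.0325  0.4792 -0.1195] tau [  0.  -34.2  -3.8   0.   -0.1  -0. ]
```

>>> {"fn": "jog_arm", "kwargs": {
  "commands": [
    [0, 1, 0, 0, 0],
    [0, 1, 0, 0, 0],
    [0, 1, 0, 0, 0],
    [0, 0.8, 0, 0, 0]
  ]
}}

```text
t: 26.6
tcp_pos: [0.4639, 0.075, 0.0292]
tool_rot: [0.709, 0.705, -0.0, -0.012]
force: [-0.4, 0.0, 0.7]
finger_gap: -0.002
```

```bash
python3 -c "
from h import *
scn('h')"; python3 seg.py h
```

```text
t 26.65 pos [0.4668 0.0747 0.0295] yang -0.0066 ztool [-0.0134  0.0164 -0.9998] F [1.6 0.1 0.1] gap 0.0 q [-0.0889  0.6485  1.9419  0.0282  0.5662 -0.1061] tau [  0.6 -37.3  -2.8   0.    0.7   0. ]
h [([28, 22, 43, 32, 748], [49.6, 41.4], 156)]
```

>>> {"fn": "jog_arm", "kwargs": {
  "commands": [
    [0, 0.9, 0, -0.3, 0],
    [0, 0.9, 0, -0.1, 0],
    [0, 0.8, 0, -0.1, 0]
  ]
}}

```text
t: 26.9
tcp_pos: [0.4938, 0.0749, 0.0265]
tool_rot: [0.709, 0.705, 0.001, -0.01]
force: [0.7, -0.2, -0.2]
finger_gap: 0.003
```

```bash
python3 -c "
from h import *
scn('i');scn('j')"; python3 seg.py ij
```

```text
t 26.95 pos [0.4967 0.0746 0.0265] yang -0.0064 ztool [-0.0087  0.016  -0.9998] F [ 2.1 -0.1 -0.1] gap -0.003 q [-0.0837  0.6717  1.8724  0.0267  0.6077 -0.0992] tau [  0.7 -39.8  -3.9   0.    0.7   0. ]
t 27.0 pos [0.4954 0.0746 0.0264] yang -0.0064 ztool [-0.0102  0.0161 -0.9998] F [-0.  -0.3 -0. ] gap 0.0 q [-0.0838  0.6715  1.8745  0.0267  0.6074 -0.0994] tau [  0.2 -39.4  -6.9   0.    0.1   0. ]
i [([41, 0, 23, 21, 169], [52.5, 11.8], 133), ([29, 37, 44, 26, 699], [50.9, 51.4], 169)]
j [([41, 0, 23, 20, 159], [52.8, 12.7], 137), ([29, 43, 45, 25, 822], [51.1, 54.9], 161)]
```

It tipped onto its base (the segment moved from rows 31–54 to rows 43–68). Backing off and measuring it.

>>> {"fn": "jog_arm", "kwargs": {
  "commands": [
    [0, -1, 0, 1, 0],
    [0, -0.5, 0, 3, 0],
    [100, 1, 0, 4, 0],
    [100, 2, 0, 4, 0],
    [100, 2, 0, 4, 0],
    [100, 1, 0, 3, 0],
    [100, 0, 0, 0, 0]
  ]
}}

```text
t: 27.58
tcp_pos: [0.5307, 0.0755, 0.2215]
tool_rot: [0.709, 0.705, -0.004, -0.017]
force: [0.5, -0.0, 0.3]
finger_gap: 0.707
```

```bash
python3 - <<'E'
from h import *
settle(1); s,p,T=wrist(); np.savez('w8.npz',T=T,K=p['intrinsics'],D=p['D']); save(p,'w8full.png')
for n in ['tray_empty','tray_empty_nose']:
    print(n,[(np.round(d['centre'],4).tolist(),round(d['score'],2)) for d in models.pinpoint(p,n)])
im=cv2.cvtColor(p['image'],cv2.COLOR_RGB2BGR); h=cv2.cvtColor(im,cv2.COLOR_BGR2HSV)
m=((h[...,1]<50)&(h[...,2]>60)).astype(np.uint8)
n,l,st_,c=cv2.connectedComponentsWithStats(m)
for j in range(1,n):
    if st_[j,4]>800: print(st_[j].tolist(),np.round(c[j],1))
for o in [(.533,.085)]: print(np.round(proj(p,W(o,np.pi/2,LIP),T)).tolist(),np.round(proj(p,W(o,np.pi/2,NOSE),T)).tolist())
E
```

```text
t 27.63 pos [0.5284 0.0756 0.2191] yang -0.0062 ztool [-0.034   0.018  -0.9993] F [0.3 0.7 0.2] gap 0.798 q [-0.0767  0.405   1.6245  0.0168  1.1475 -0.0774] tau [  0.  -37.5 -17.    0.1   0.3   0. ]
tray_empty [([0.5339, 0.0812, 0.0043], 0.75), ([0.2725, 0.189, 0.0288], 0.7)]
tray_empty_nose [([0.3346, 0.2642, 0.0274], 0.91), ([0.5323, -0.0115, 0.0154], 0.84)]
[526, 30, 114, 172, 16524] [584.4 116.6]
[407, 110, 96, 93, 6948] [454.8 155.6]
[306, 119, 50, 108, 5010] [330.2 170.8]
[572, 199, 68, 201, 5948] [614.6 323.4]
[[306.0, 118.0], [308.0, 203.0], [352.0, 203.0], [355.0, 118.0]] [[330.0, 224.0]]
```

>>> {"fn": "jog_arm", "kwargs": {
  "commands": [
    [100, 0.2, -0.3, -2.5, 0],
    [100, 0.2, -0.3, -4, 0],
    [100, 0, 0, -4, 0],
    [100, 0, 0, -4, 0],
    [100, 0, 0, -2.5, 0]
  ],
  "squeeze": 35
}}

```text
t: 28.2
tcp_pos: [0.5212, 0.0703, 0.0368]
tool_rot: [0.709, 0.705, -0.011, -0.024]
force: [-0.4, -0.4, -0.2]
finger_gap: 1.003
```

```bash
python3 - <<'E'
from h import *
settle(2)
d=np.load('w8.npz'); p=dict(intrinsics=d['K'],D=d['D']); im=cv2.imread('pics/w8full.png'); h=cv2.cvtColor(im,cv2.COLOR_BGR2HSV)
m=((h[...,1]<50)&(h[...,2]>60)).astype(np.uint8)
n,l,s,c=cv2.connectedComponentsWithStats(m); k=[j for j in range(1,n) if s[j,0]==306 and s[j,1]==119][0]
m=(l==k); r=np.arange(122,200); L=[np.where(m[i])[0].min() for i in r]; Rr=[np.where(m[i])[0].max()+1 for i in r]
lf=np.polyfit(r,L,1); rf=np.polyfit(r,Rr,1)
for y in (124,198):
    a=back(p,[[np.polyval(lf,y)-.5,y],[np.polyval(rf,y)-.5,y]],.036,d['T']); print(np.round(a,4).tolist(),np.round(a.mean(0),4))
print(np.round(back(p,[[330,118.5],[330,226.5]],.036,d['T'])[0],4), np.round(back(p,[[330,226.5]],.018,d['T'])[0],4))
E
```

```text
t 28.3 pos [0.5188 0.0705 0.0357] yang -0.0058 ztool [-0.0576  0.0198 -0.9981] F [-0.7 -0.7  0.7] gap 1.005 q [-0.0877  0.6817  1.776   0.0218  0.7432 -0.0978] tau [ -0.3 -40.6  -9.3   0.   -0.2  -0. ]
[[0.5035, 0.1329, 0.036], [0.5641, 0.1327, 0.036]] [0.5338 0.1328 0.036 ]
[[0.5014, 0.0364, 0.036], [0.563, 0.0368, 0.036]] [0.5322 0.0366 0.036 ]
[0.5325 0.1394 0.036 ] [ 0.533  -0.0133  0.018 ]
```

>>> {"fn": "jog_arm", "kwargs": {
  "commands": [
    [100, 0.5, 0, 0, -0.011],
    [100, 0, 0, 0, 0],
    [100, 0, 0, 0, 0],
    [100, 0, 0, 0, 0],
    [100, 0, 0, 0, 0],
    [100, 0, 0, 0, 0],
    [100, 0, 0, 0, 0],
    [100, 0, 0, 0, 0]
  ]
}}

```text
t: 28.97
tcp_pos: [0.5266, 0.0706, 0.0416]
tool_rot: [0.713, 0.7, -0.011, -0.025]
force: [-0.7, -0.2, -0.2]
finger_gap: 0.998
```

```bash
python3 -c "
from h import *
settle(1)"
```

```text
t 29.02 pos [0.5266 0.0706 0.0415] yang -0.0175 ztool [-0.0496  0.0199 -0.9986] F [-0.1 -0.4  0.8] gap 1.001 q [-0.0868  0.6752  1.7602  0.0226  0.7575 -0.0856] tau [ -0.  -41.6  -9.    0.    0.2   0. ]
```

>>> {"fn": "jog_arm", "kwargs": {
  "commands": [
    [100, 0, 0, 4, 0]
  ]
}}

```text
t: 29.1
tcp_pos: [0.5208, 0.0708, 0.0745]
tool_rot: [0.713, 0.7, -0.017, -0.031]
force: [-0.7, 0.4, -1.0]
finger_gap: 1.001
```

```bash
python3 -c "
from h import *
settle(2)"
```

```text
t 29.2 pos [0.5296 0.0705 0.0844] yang -0.0174 ztool [-0.043   0.0194 -0.9989] F [1.1 0.3 0.2] gap 0.997 q [-0.0865  0.6033  1.7365  0.0208  0.8465 -0.0828] tau [  0.2 -40.   -9.5   0.    0.7   0. ]
```

>>> {"fn": "jog_arm", "kwargs": {
  "commands": [
    [100, 0, 0, 4, 0]
  ]
}}

```text
t: 29.28
tcp_pos: [0.5246, 0.0707, 0.1171]
tool_rot: [0.713, 0.7, -0.014, -0.028]
force: [-0.0, 0.4, -0.5]
finger_gap: 0.999
```

```bash
python3 -c "
from h import *
settle(2)"
```

```text
t 29.38 pos [0.5332 0.0703 0.1268] yang -0.0173 ztool [-0.0338  0.0186 -0.9993] F [ 0.7 -0.5  0.4] gap 1.003 q [-0.0863  0.5368  1.7052  0.0195  0.9349 -0.0806] tau [  0.2 -39.1 -11.5   0.    0.7   0. ]
```

>>> {"fn": "jog_arm", "kwargs": {
  "commands": [
    [100, 0, 0, -2.2, 0],
    [100, 0, 0, 0, 0],
    [100, 0, 0, -2.2, 0],
    [100, 0, 0, 0, 0],
    [100, 0, 0, -2.2, 0],
    [100, 0, 0, 0, 0]
  ]
}}

```text
t: 29.88
tcp_pos: [0.5362, 0.0703, 0.0644]
tool_rot: [0.713, 0.701, -0.002, -0.014]
force: [-0.3, 0.2, -0.8]
finger_gap: 0.999
```

```bash
python3 -c "
from h import *
settle(2)"
```

```text
t 29.98 pos [0.5394 0.0701 0.0673] yang -0.0168 ztool [-0.0158  0.0172 -0.9997] F [0.  0.6 0.1] gap 1.0 q [-0.0857  0.6322  1.7429  0.0223  0.7838 -0.0847] tau [  0.  -40.4  -9.9   0.    0.1  -0. ]
```

>>> {"fn": "jog_arm", "kwargs": {
  "commands": [
    [100, -0.4, 0, -2, 0],
    [100, 0, 0, 0, 0],
    [100, -0.4, -0.1, -2, 0],
    [100, 0, 0, 0, 0]
  ]
}}

```text
t: 30.32
tcp_pos: [0.5365, 0.0689, 0.0336]
tool_rot: [0.713, 0.701, 0.004, -0.007]
force: [-0.3, 1.3, -0.0]
finger_gap: 0.997
```

```bash
python3 -c "
from h import *
settle(2)"
```

```text
t 30.42 pos [0.5405 0.0687 0.0361] yang -0.0165 ztool [ 0.0041  0.0156 -0.9999] F [ 0.1 -0.2 -0.3] gap 1.0 q [-0.0883  0.6813  1.7709  0.0251  0.6868 -0.0912] tau [  0.1 -41.1  -8.3   0.    0.1  -0. ]
```

>>> {"fn": "jog_arm", "kwargs": {
  "commands": [
    [100, -0.4, 0.05, -1.6, 0]
  ]
}}

```text
t: 30.5
tcp_pos: [0.5411, 0.0689, 0.0238]
tool_rot: [0.713, 0.701, 0.01, -0.0]
force: [0.8, -0.2, 0.3]
finger_gap: 1.002
```

```bash
python3 -c "
from h import *
settle(2)"
```

```text
t 30.6 pos [0.5363 0.0693 0.0207] yang -0.0164 ztool [ 0.0035  0.0157 -0.9999] F [-1.4  0.1 -0.4] gap 0.999 q [-0.0879  0.706   1.7864  0.0264  0.6472 -0.0926] tau [ -0.2 -42.2  -8.9   0.   -0.3  -0. ]
```

>>> {"fn": "jog_arm", "kwargs": {
  "commands": [
    [100, -0.4, 0, -1.5, 0]
  ]
}}

```text
t: 30.68
tcp_pos: [0.5359, 0.0691, 0.0086]
tool_rot: [0.713, 0.701, 0.009, -0.001]
force: [-0.1, -0.1, 0.8]
finger_gap: 0.999
```

```bash
python3 -c "
from h import *
settle(2)"
```

```text
t 30.78 pos [0.5314 0.0694 0.0058] yang -0.0164 ztool [ 0.0014  0.0159 -0.9999] F [-1.1 -0.   0.4] gap 1.0 q [-0.0885  0.7305  1.8011  0.0279  0.6102 -0.0949] tau [ -0.2 -42.2  -8.    0.   -0.2  -0. ]
```

Well placed and upright. Closing.

>>> {"fn": "jog_arm", "kwargs": {
  "commands": [
    [60, 0.1, 0, 0, 0],
    [40, 0, 0, 0, 0],
    [40, 0, 0, 0, 0],
    [40, 0, 0, 0, 0],
    [40, 0, 0, 0, 0]
  ],
  "squeeze": 35
}}

```text
t: 31.2
tcp_pos: [0.5303, 0.0697, 0.0117]
tool_rot: [0.712, 0.702, 0.004, -0.007]
force: [-0.5, -0.1, -0.3]
finger_gap: 0.398
```

```bash
python3 -c "
from h import *
settle(1)"
```

```text
t 31.25 pos [0.5305 0.0698 0.0117] yang -0.0149 ztool [-0.0034  0.016  -0.9999] F [-1.9  0.2  1.7] gap 0.403 q [-0.0878  0.72    1.7979  0.0266  0.6287 -0.0944] tau [ -0.1 -41.7  -7.7   0.   -0.1  -0. ]
```

>>> {"fn": "jog_arm", "kwargs": {
  "commands": [
    [40, 0, 0, 3, 0]
  ]
}}

```text
t: 31.33
tcp_pos: [0.5273, 0.0698, 0.0381]
tool_rot: [0.712, 0.702, 0.001, -0.01]
force: [0.3, -0.2, -0.1]
finger_gap: 0.401
```

```bash
python3 -c "
from h import *
settle(2)"
```

```text
t 31.43 pos [0.5336 0.0696 0.0445] yang -0.0148 ztool [ 0.0038  0.0154 -0.9999] F [ 0.3  0.3 -0. ] gap 0.4 q [-0.0876  0.6613  1.7842  0.0246  0.6938 -0.0916] tau [  0.2 -41.1  -7.9   0.    0.4   0. ]
```

>>> {"fn": "jog_arm", "kwargs": {
  "commands": [
    [100, 0, 0, 4, 0]
  ]
}}

```text
t: 31.52
tcp_pos: [0.5287, 0.0698, 0.0766]
tool_rot: [0.712, 0.702, 0.002, -0.01]
force: [-0.5, 0.2, -1.3]
finger_gap: 0.527
```

```bash
python3 -c "
from h import *
settle(2)"
```

```text
t 31.62 pos [0.5376 0.0694 0.0865] yang -0.0148 ztool [ 0.0128  0.0147 -0.9998] F [1.  0.1 1. ] gap 0.699 q [-0.0875  0.5901  1.7595  0.0224  0.7806 -0.0886] tau [  0.2 -39.6  -9.5   0.    0.5   0. ]
```

>>> {"fn": "jog_arm", "kwargs": {
  "commands": [
    [100, 0, 0, 4, 0],
    [100, 0, 0, 0, 0]
  ]
}}

```text
t: 31.78
tcp_pos: [0.5385, 0.0693, 0.1237]
tool_rot: [0.712, 0.702, 0.009, -0.001]
force: [1.7, -0.2, 0.1]
finger_gap: 0.965
```

```bash
cat > fit.py <<'E'
from h import *
settle(1); s,p,T=wrist(); save(p,'w9full.png'); np.savez('w9.npz',T=T,K=p['intrinsics'],D=p['D'])
for n in ['tray_empty','tray_empty_nose']:
    print(n,[(np.round(d['centre'],4).tolist(),round(d['score'],2)) for d in models.pinpoint(p,n)])
im=cv2.cvtColor(p['image'],cv2.COLOR_RGB2BGR); h=cv2.cvtColor(im,cv2.COLOR_BGR2HSV)
m=((h[...,1]<50)&(h[...,2]>60)).astype(np.uint8); n,l,S,c=cv2.connectedComponentsWithStats(m)
uv=proj(p,W((.533,.084),np.pi/2,LIP),T); print('pred',np.round(uv).tolist(),np.round(proj(p,W((.533,.084),np.pi/2,NOSE),T)).tolist())
k=min((j for j in range(1,n) if S[j,4]>2000),key=lambda j:np.hypot(*(c[j]-uv.mean(0)))); print(S[k].tolist())
m=l==k; a,b=int(uv[0,1])+6,int(uv[1,1])-6; r=np.arange(a,b)
L=[np.where(m[i])[0].min() for i in r]; Q=[np.where(m[i])[0].max()+1 for i in r]
lf=np.polyfit(r,L,1); rf=np.polyfit(r,Q,1)
for y in (a,b):
    e=back(p,[[np.polyval(lf,y)-.5,y],[np.polyval(rf,y)-.5,y]],.036,T); print(np.round(e,4).tolist(),np.round(e.mean(0),4))
mx=uv[:,0].mean(); t=S[k,1]; print('back',np.round(back(p,[[mx,t-.5]],.036,T)[0],4),'nose',np.round(back(p,[[mx,t+S[k,3]-.5]],.018,T)[0],4))
E
python3 fit.py
```

```text
t 31.83 pos [0.5356 0.0694 0.1206] yang -0.0151 ztool [ 0.0046  0.0154 -0.9999] F [-0.2  0.1 -0.8] gap 0.999 q [-0.0878  0.5354  1.7343  0.0206  0.8688 -0.0859] tau [  0.2 -42.5 -14.2   0.1  -0.    0. ]
tray_empty [([0.2725, 0.1887, 0.0295], 0.73)]
tray_empty_nose []
pred [[283.0, 118.0], [290.0, 231.0], [350.0, 230.0], [352.0, 116.0]] [[320.0, 257.0]]
[294, 116, 69, 142, 8959]
[[0.5118, 0.1342, 0.036], [0.573, 0.1333, 0.036]] [0.5424 0.1338 0.036 ]
[[0.5114, 0.0357, 0.036], [0.5724, 0.0347, 0.036]] [0.5419 0.0352 0.036 ]
back [0.534  0.1403 0.036 ] nose [ 0.5311 -0.0122  0.018 ]
```

The lying tray was nudged to x = 0.542 and the grip rode over its lip. The fingertips are evidently about 25 mm above the reported TCP at this opening, so I'll grasp lower.

>>> {"fn": "jog_arm", "kwargs": {
  "commands": [
    [100, 0.3, 0, -3.5, 0.01]
  ]
}}

```text
t: 32.07
tcp_pos: [0.5398, 0.0694, 0.0874]
tool_rot: [0.709, 0.705, 0.009, -0.002]
force: [0.9, -0.7, 0.6]
finger_gap: 0.999
```

```bash
python3 -c "
from h import *
settle(2)"
```

```text
t 32.17 pos [0.5318 0.0698 0.0789] yang -0.0054 ztool [-0.0127  0.0168 -0.9998] F [-1.3 -0.2  0.2] gap 0.999 q [-0.0876  0.605   1.7583  0.022   0.7925 -0.0976] tau [ -0.2 -40.9 -12.5   0.1  -0.6  -0. ]
```

>>> {"fn": "jog_arm", "kwargs": {
  "commands": [
    [100, 0.4, 0, -3.5, 0]
  ]
}}

```text
t: 32.25
tcp_pos: [0.5389, 0.0697, 0.0472]
tool_rot: [0.709, 0.705, 0.004, -0.007]
force: [0.4, 0.3, 0.3]
finger_gap: 1.0
```

```bash
python3 -c "
from h import *
settle(2)"
```

```text
t 32.35 pos [0.531  0.07   0.0386] yang -0.0058 ztool [-0.0265  0.018  -0.9995] F [-0.8  0.2  0.6] gap 1.003 q [-0.0872  0.6776  1.7689  0.0236  0.7232 -0.0991] tau [ -0.3 -41.5 -11.1   0.1  -0.6  -0. ]
```

>>> {"fn": "jog_arm", "kwargs": {
  "commands": [
    [100, 0.4, 0, -3, 0]
  ]
}}

```text
t: 32.43
tcp_pos: [0.5373, 0.07, 0.0118]
tool_rot: [0.709, 0.705, -0.001, -0.014]
force: [1.6, 0.0, 0.4]
finger_gap: 1.001
```

```bash
python3 -c "
from h import *
settle(2)"
```

```text
t 32.53 pos [0.5317 0.0702 0.0057] yang -0.0059 ztool [-0.0357  0.0188 -0.9992] F [-0.6 -0.2  0.8] gap 1.004 q [-0.0867  0.7389  1.7701  0.0252  0.6699 -0.1005] tau [ -0.3 -41.8  -9.1   0.   -0.4  -0. ]
```

>>> {"fn": "jog_arm", "kwargs": {
  "commands": [
    [100, 0, 0, 4, 0]
  ]
}}

```text
t: 32.62
tcp_pos: [0.5256, 0.0705, 0.0403]
tool_rot: [0.709, 0.704, -0.012, -0.026]
force: [-0.2, 0.2, 0.4]
finger_gap: 0.996
```

```bash
python3 -c "
from h import *
settle(2)"
```

```text
t 32.72 pos [0.5342 0.0701 0.0508] yang -0.0058 ztool [-0.0287  0.0182 -0.9994] F [ 1.8 -0.3  0.5] gap 0.999 q [-0.0865  0.6595  1.7538  0.0227  0.7587 -0.0971] tau [  0.1 -39.8  -8.1   0.    0.6   0. ]
```

>>> {"fn": "jog_arm", "kwargs": {
  "commands": [
    [100, 0, 0, 4, 0]
  ]
}}

```text
t: 32.8
tcp_pos: [0.5293, 0.0703, 0.0839]
tool_rot: [0.709, 0.705, -0.008, -0.021]
force: [-0.1, -0.4, -0.5]
finger_gap: 0.997
```

```bash
python3 -c "
from h import *
settle(2)"
```

```text
t 32.9 pos [0.5379 0.07   0.094 ] yang -0.0056 ztool [-0.0168  0.0172 -0.9997] F [ 0.5 -0.   0.6] gap 0.999 q [-0.0861  0.5873  1.7304  0.021   0.8423 -0.0945] tau [  0.2 -39.3 -10.1   0.    0.6   0. ]
```

>>> {"fn": "jog_arm", "kwargs": {
  "commands": [
    [100, 0, 0, -2, 0],
    [100, 0, 0, 0, 0],
    [100, 0, 0, -2, 0],
    [100, 0, 0, 0, 0]
  ]
}}

```text
t: 33.23
tcp_pos: [0.5424, 0.0699, 0.0676]
tool_rot: [0.709, 0.705, 0.007, -0.004]
force: [-1.4, -0.5, -0.1]
finger_gap: 0.997
```

```bash
python3 -c "
from h import *
settle(2)"
```

```text
t 33.33 pos [0.5451 0.0698 0.0696] yang -0.005 ztool [ 0.0107  0.0149 -0.9998] F [0.5 0.2 0.1] gap 1.0 q [-0.0854  0.6258  1.7487  0.0229  0.7578 -0.097 ] tau [  0.  -40.7 -10.1   0.    0.   -0. ]
```

>>> {"fn": "jog_arm", "kwargs": {
  "commands": [
    [100, -0.2, 0, -2, 0],
    [100, -0.1, 0, -1, 0],
    [100, 0, 0, -1, 0]
  ]
}}

```text
t: 33.58
tcp_pos: [0.5466, 0.0696, 0.0356]
tool_rot: [0.709, 0.705, 0.013, 0.003]
force: [0.4, -0.2, -0.6]
finger_gap: 0.997
```

```bash
python3 -c "
from h import *
settle(2)"
```

```text
t 33.68 pos [0.5449 0.0697 0.034 ] yang -0.0048 ztool [ 0.019   0.0142 -0.9997] F [-1.2 -0.2 -0.4] gap 1.001 q [-0.0856  0.6851  1.7722  0.0256  0.6668 -0.1009] tau [ -0.1 -42.1  -9.2   0.   -0.2  -0. ]
```

>>> {"fn": "jog_arm", "kwargs": {
  "commands": [
    [100, 0, 0, -1.4, 0]
  ]
}}

```text
t: 33.77
tcp_pos: [0.5469, 0.0696, 0.0219]
tool_rot: [0.709, 0.705, 0.013, 0.003]
force: [-0.6, 0.6, 0.7]
finger_gap: 1.002
```

```bash
python3 -c "
from h import *
settle(2)"
```

```text
t 33.87 pos [0.5438 0.0698 0.0191] yang -0.0049 ztool [ 0.0161  0.0145 -0.9998] F [-0.5 -0.2  0.6] gap 0.997 q [-0.0857  0.7115  1.7776  0.0265  0.6379 -0.1021] tau [ -0.1 -42.4  -8.8   0.   -0.3  -0. ]
```

>>> {"fn": "jog_arm", "kwargs": {
  "commands": [
    [100, -0.1, 0, -1.4, 0]
  ]
}}

```text
t: 33.95
tcp_pos: [0.545, 0.0697, 0.0071]
tool_rot: [0.709, 0.705, 0.012, 0.002]
force: [-0.8, -0.3, 0.6]
finger_gap: 1.0
```

```bash
python3 -c "
from h import *
settle(2)"
```

```text
t 34.05 pos [0.5417 0.0698 0.0045] yang -0.0049 ztool [ 0.0131  0.0147 -0.9998] F [-0.4 -0.3 -0.2] gap 0.997 q [-0.0859  0.7372  1.7845  0.0276  0.6082 -0.1037] tau [ -0.1 -42.7  -8.1   0.   -0.3  -0. ]
```

>>> {"fn": "jog_arm", "kwargs": {
  "commands": [
    [100, 0, 0, -0.8, 0]
  ]
}}

```text
t: 34.13
tcp_pos: [0.5428, 0.0698, -0.0023]
tool_rot: [0.709, 0.705, 0.011, 0.0]
force: [0.0, 0.4, 0.3]
finger_gap: 1.003
```

```bash
python3 -c "
from h import *
settle(2)"
```

```text
t 34.23 pos [ 0.5413  0.0699 -0.0039] yang -0.005 ztool [ 0.0118  0.0149 -0.9998] F [-0.   0.3  0.2] gap 1.0 q [-0.0859  0.7525  1.7864  0.0283  0.5923 -0.1045] tau [ -0.1 -42.9  -7.5   0.   -0.1  -0. ]
```

>>> {"fn": "jog_arm", "kwargs": {
  "commands": [
    [100, 0, 0, -0.5, 0]
  ]
}}

```text
t: 34.32
tcp_pos: [0.5421, 0.0698, -0.0082]
tool_rot: [0.709, 0.705, 0.01, -0.0]
force: [-0.9, 0.2, -0.1]
finger_gap: 1.001
```

```bash
python3 -c "
from h import *
settle(2)"
```

```text
t 34.42 pos [ 0.5411  0.0699 -0.0091] yang -0.0049 ztool [ 0.0113  0.0149 -0.9998] F [-0.6 -0.5  0.6] gap 1.002 q [-0.0859  0.7622  1.7874  0.0288  0.5822 -0.105 ] tau [ -0.  -43.1  -7.1   0.   -0.1  -0. ]
```

>>> {"fn": "jog_arm", "kwargs": {
  "commands": [
    [70, 0, 0, 0, 0],
    [50, 0, 0, 0, 0],
    [50, 0, 0, 0, 0],
    [50, 0, 0, 0, 0]
  ],
  "squeeze": 35
}}

```text
t: 34.75
tcp_pos: [0.5417, 0.0699, -0.0083]
tool_rot: [0.709, 0.705, 0.01, -0.001]
force: [0.9, 0.9, -0.9]
finger_gap: 0.692
```

```bash
python3 -c "
from h import *
settle(2)"
```

```text
t 34.85 pos [ 0.5416  0.0698 -0.0085] yang -0.005 ztool [ 0.0124  0.0148 -0.9998] F [-0.3 -0.6 -0.2] gap 0.694 q [-0.0859  0.761   1.7868  0.0288  0.5828 -0.1049] tau [  0.  -43.8  -7.2   0.   -0.    0. ]
```

>>> {"fn": "jog_arm", "kwargs": {
  "commands": [
    [50, 0, 0, 1.5, 0],
    [50, 0, 0, 2.5, 0],
    [50, 0, 0, 3, 0],
    [50, 0, 0, 3, 0],
    [50, 0, 0, 2.5, 0],
    [50, 0.3, -1.5, 0, -0.03],
    [50, 0.8, -3, 0, -0.03],
    [50, 0.8, -3.3, 0, -0.03]
  ]
}}

```text
t: 35.52
tcp_pos: [0.5546, -0.0037, 0.1209]
tool_rot: [0.738, 0.675, 0.008, -0.005]
force: [1.0, -0.8, -1.0]
finger_gap: 0.693
```

>>> {"fn": "jog_arm", "kwargs": {
  "commands": [
    [50, 0.8, -3.3, 0, -0.03],
    [50, 0.8, -3.3, 0, -0.03],
    [50, 0.8, -3.3, 0, -0.03],
    [50, 0.8, -3.3, 0, -0.03],
    [50, 0.8, -3.3, 0, -0.03],
    [50, 0.8, -3, 0, -0.03],
    [50, 0.8, -2, 0, -0.03],
    [50, 0.3, -1, 0, -0.01]
  ]
}}

```text
t: 36.18
tcp_pos: [0.613, -0.2427, 0.1206]
tool_rot: [0.811, 0.584, 0.008, -0.004]
force: [0.1, -0.3, -0.7]
finger_gap: 0.689
```

```bash
python3 -c "
from h import *
settle(2)"
```

```text
t 36.28 pos [ 0.6123 -0.2414  0.1204] yang -0.3214 ztool [ 0.007   0.016  -0.9998] F [-0.6  0.4 -1.1] gap 0.693 q [-0.5536  0.6716  1.4211  0.0199  1.0514 -0.2421] tau [ -1.1 -48.6 -16.6  -0.1  -0.1   0. ]
```

>>> {"fn": "jog_arm", "kwargs": {
  "commands": [
    [50, 0.5, -0.2, -1.2, 0.006],
    [50, 0.4, -0.2, -1.2, 0],
    [50, 0, 0, -1, 0]
  ]
}}

```text
t: 36.53
tcp_pos: [0.6214, -0.2417, 0.0857]
tool_rot: [0.808, 0.589, 0.008, -0.005]
force: [-0.5, 0.0, -2.0]
finger_gap: 0.693
```

```bash
python3 -c "
from h import *
settle(2)"
```

```text
t 36.63 pos [ 0.619  -0.2401  0.0837] yang -0.311 ztool [ 0.0016  0.0208 -0.9998] F [-0.5  0.9 -1.2] gap 0.688 q [-0.5471  0.7275  1.422   0.0221  1.0017 -0.2481] tau [ -0.3 -51.  -16.    0.1  -0.2  -0. ]
```

>>> {"fn": "jog_arm", "kwargs": {
  "commands": [
    [50, 0.25, -0.5, -0.8, -0.004]
  ]
}}

```text
t: 36.72
tcp_pos: [0.6219, -0.2436, 0.0761]
tool_rot: [0.809, 0.588, 0.007, -0.008]
force: [0.2, -0.2, -0.2]
finger_gap: 0.694
```

```bash
python3 -c "
from h import *
settle(2)"
```

```text
t 36.82 pos [ 0.6206 -0.2442  0.0738] yang -0.3143 ztool [-0.0012  0.0224 -0.9997] F [-0.7  0.5 -0.4] gap 0.696 q [-0.5511  0.7451  1.4156  0.022   0.9937 -0.2488] tau [  0.2 -51.3 -15.4   0.1  -0.1  -0. ]
```

>>> {"fn": "jog_arm", "kwargs": {
  "commands": [
    [50, 0.1, -0.1, -0.8, 0]
  ]
}}

```text
t: 36.9
tcp_pos: [0.6228, -0.2456, 0.0669]
tool_rot: [0.809, 0.588, 0.007, -0.008]
force: [-0.2, -0.5, -0.2]
finger_gap: 0.695
```

```bash
python3 -c "
from h import *
settle(2)"
```

```text
t 37.0 pos [ 0.6209 -0.2448  0.0644] yang -0.3143 ztool [-0.0032  0.0236 -0.9997] F [-0.1  0.6 -0.7] gap 0.691 q [-0.5516  0.7588  1.4168  0.0222  0.9812 -0.2496] tau [ -0.  -51.7 -15.3   0.1  -0.1  -0. ]
```

>>> {"fn": "jog_arm", "kwargs": {
  "commands": [
    [50, 0.1, -0.1, -0.4, 0]
  ]
}}

```text
t: 37.08
tcp_pos: [0.6223, -0.2459, 0.0608]
tool_rot: [0.809, 0.588, 0.006, -0.01]
force: [0.6, -0.5, -1.8]
finger_gap: 0.692
```

```bash
python3 -c "
from h import *
settle(2)"
```

```text
t 37.18 pos [ 0.6216 -0.2458  0.0597] yang -0.3145 ztool [-0.004   0.0241 -0.9997] F [-0.2  0.4 -1.9] gap 0.692 q [-0.5523  0.7665  1.4151  0.0223  0.9761 -0.2503] tau [  0.  -51.5 -14.8   0.1  -0.   -0. ]
```

>>> {"fn": "jog_arm", "kwargs": {
  "commands": [
    [50, 0, 0, -0.3, 0]
  ]
}}

```text
t: 37.27
tcp_pos: [0.6221, -0.2461, 0.0573]
tool_rot: [0.809, 0.588, 0.006, -0.01]
force: [-0.9, 0.1, -0.7]
finger_gap: 0.692
```

```bash
python3 -c "
from h import *
settle(2)"
```

```text
t 37.37 pos [ 0.6214 -0.2457  0.0564] yang -0.3146 ztool [-0.0043  0.0243 -0.9997] F [-0.8 -0.6 -0.8] gap 0.697 q [-0.5524  0.7709  1.4167  0.0223  0.9706 -0.2505] tau [  0.  -51.4 -14.5   0.1   0.   -0. ]
```

>>> {"fn": "jog_arm", "kwargs": {
  "commands": [
    [50, 0, 0, -0.2, 0]
  ]
}}

```text
t: 37.45
tcp_pos: [0.6227, -0.2462, 0.0556]
tool_rot: [0.809, 0.587, 0.006, -0.01]
force: [-0.3, 1.4, 9.8]
finger_gap: 0.693
```

```bash
python3 -c "
from h import *
settle(2)"
```

```text
t 37.55 pos [ 0.6225 -0.2461  0.0558] yang -0.3145 ztool [-0.002   0.0232 -0.9997] F [-0.7  1.   3.3] gap 0.696 q [-0.5522  0.772   1.4163  0.0227  0.9673 -0.2506] tau [ -0.6 -47.8 -13.6  -0.   -0.1   0. ]
```

Contact came at TCP z = 0.0556 against the 0.0555 expected for a seated tray. Resting on the lip would have shown 0.0595. Releasing.

>>> {"fn": "jog_arm", "kwargs": {
  "commands": [
    [85, 0, 0, -0.05, 0],
    [100, 0, 0, 0, 0],
    [100, 0, 0, 0, 0],
    [100, 0, 0, 2, 0],
    [100, 0, 0, 3, 0],
    [100, 0, 0, 3.5, 0],
    [100, 0, 0, 3.5, 0],
    [100, 0, 0, 2, 0]
  ]
}}

```text
t: 38.22
tcp_pos: [0.6164, -0.2431, 0.1922]
tool_rot: [0.809, 0.587, 0.002, -0.018]
force: [-0.6, -0.8, 0.3]
finger_gap: 0.997
```

```bash
python3 - <<'E'
from h import *
settle(1); s,p,T=wrist()
o=(.6264,-.2316); y=1.2555
ov(p,T,[((.627,-.230),y,0,(0,0,255)),(o,y-np.pi,.032,(0,255,0)),(o,y,.064,(255,0,0))],(200,40,240,260),2.2,'a.png')
a=cv2.imread('pics/a.png')
q=snapshot('scene'); c=proj(q,[[.627,-.23,.05]])[0].astype(int); im=cv2.cvtColor(q['image'],cv2.COLOR_RGB2BGR)
b=cv2.resize(im[c[1]-60:c[1]+60,c[0]-28:c[0]+28],(int(56*572/120),572),interpolation=cv2.INTER_CUBIC)
cv2.imwrite('pics/fin.png',np.hstack([a,b])); print(a.shape,b.shape)
for n in ['tray_knobs','tray_coils','tray_empty','tray_empty_nose','tray_coils_nose','tray_knobs_nose']:
    print(n,[(np.round(d['centre'],3).tolist(),round(d['score'],2)) for d in models.pinpoint(q,n)])
E
```

```text
t 38.27 pos [ 0.6183 -0.2442  0.196 ] yang -0.3149 ztool [-0.0116  0.0286 -0.9995] F [ 1.3 -0.7  2.6] gap 0.996 q [-0.5528  0.6043  1.3186  0.0193  1.2436 -0.2441] tau [ -0.6 -37.3 -13.    0.    0.5   0. ]
(572, 528, 3) (572, 266, 3)
tray_knobs [([0.629, -0.232, -0.001], 0.49)]
tray_coils [([0.628, -0.232, 0.03], 0.87), ([0.276, -0.297, -0.004], 0.48)]
tray_empty [([0.623, -0.233, 0.063], 0.92), ([0.339, 0.644, 0.029], 0.81), ([0.268, 0.191, 0.029], 0.63), ([0.625, -0.23, 0.03], 0.22), ([0.598, -0.326, 0.018], 0.18)]
tray_empty_nose [([0.333, 0.262, 0.028], 0.92), ([0.356, 0.548, 0.028], 0.73), ([0.593, -0.324, 0.084], 0.65)]
tray_coils_nose [([0.658, -0.14, 0.054], 0.94), ([0.25, -0.205, 0.022], 0.43)]
tray_knobs_nose [([0.595, -0.324, 0.02], 0.6)]
```

View pics/fin.png

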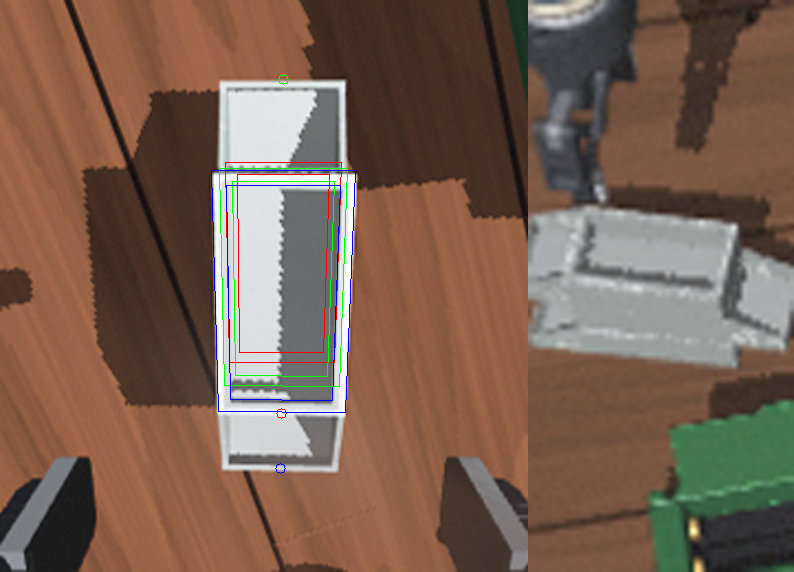

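The last picture shows all three trays in line. The overlays match the top tray's lip at (213,172)–(345,411), and the noses alternate. Handing in.

```bash
python3 -c "
from h import *
print(workorder.sign_off()); st()"
```

```text
the job is handed in; nothing more can be done
None
the job is handed in; nothing more can be done
```

The zigzag stack is built and handed in at about 38.6 s of the 69 s allowed: knob tray at the bottom, transformer tray on it, empty tray on top, noses alternating. The empty tray came out of the rack, was laid base down on the bare bench and let go of, then picked up again for stacking.

**Last checks**
- **Seating:** the top tray met the one below at TCP z = 0.0556 m; fully seated is 0.0555, and feet on the lip would have been about 0.0595. The transformer tray seated about 1 mm lower than I expected, so its feet are inside the lip too.
- **Alignment:** the final wrist picture matched the model outlines to about 1–2 mm. The networks put the three origins within about 6 mm of each other in plan, at heights of about 0, 30 and 63 mm.
- **Robot:** the gripper was open and clear above the stack.

**What went wrong on the way**
- **Tipping:** my first pushes on the empty tray went over its top edge, because the fingertips sit about 20–25 mm higher than the reported TCP suggests. One push pressed on the edge with up to 28 N and left the tray standing. A lower push tipped it.
- **Grip:** my first grip on the lying tray slipped over its lip and moved the tray about 9 mm. I measured it again and gripped lower.
- **Tilt:** the tool tilt drifted during moves, to about 3° at worst with the gripper empty. It stayed at 2° or less while carrying the transformer tray.

I did not check the other things on the bench again one by one after the job. No move was aimed near them.

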